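Close the dust pot and key on the extractor

ROBOT

A 6-joint arm with a two-finger parallel gripper is mounted at the origin on the work surface. World frame = base frame: x ahead of the robot, y to its left, z up, the work surface at z = 0. Lengths are in m, angles in degrees, forces in N, time in s.
With the tool pointing down it reaches from about 0.3 to 0.75 m from the base axis. Payload 8.5 kg.
Tool frame: the origin (TCP) lies at the very end of the fingers, on their centre line; the grasp point (between the pads) lies 19 mm behind it; z points along the fingers, y is the direction in which the jaws open and shut (so a half turn about z gives the same grasp; the last joint's range is limited). The gripper opens to 85 mm and grips with 20 to 120 N. Pads are 22 mm wide; open, the fingers measure 114 mm over their backs; the gripper's body (76 mm by 85 mm) begins 54 mm behind the grasp point. The pads swing forward as they close: fully open they stand 13 mm farther back than shut.
Start: joints at [53.382, 21.807, 74.336, -0, 83.858, -12.336], TCP at [0.226, 0.501, 0.231] pointing down, gripper open.
Joint ranges: [-178.18, 178.18], [-50.72, 133.34], [12.68, 142.11], [-81.47, 261.47], [9.98, 163.14], [-165.26, 165.26]. Speed limits (degrees/s): [136.94, 136.94, 180, 180, 180, 180].

INTERFACE

Orientations are given as a 3x3 rotation matrix whose columns are the frame's x, y, z axes.
In Python, from rig import env, vision, close_job, spotter gives the robot as it stands. The module is installed in compiled form; this text tells all that it offers.
- The arm moves only by the tool jog_arm, never from a script. Its argument "plan" is a list that holds one entry, the list of rows, each a list of 6 numbers: the shift along the tool's x, y, z in units of 40 mm (1.0 is 40 mm), then the turn, a rotation vector about the tool's x, y, z in units of 0.15 rad (1.0 is 0.15 rad). A call has 1 to 10 rows; each row shifts and turns the commanded pose from where the row before left it, along the tool's axes as they then stand; what a row does not reach is not made up. A row lasts 1/10 s, in which the tool goes at most 50 mm and 8.59 degrees, less where a joint would pass 70% of its speed; a pose out of reach is approached as far as the arm can. A call with a number of a shift or a turn outside -1 to 1 is refused whole. A call with a gripper value outside its range is refused whole. "grip" is the opening, from -1 (shut) to 1 (fully open), set as the call begins (left out, the last holds). The fingers move at their own pace and stop on an object; "squeeze" is the grip in N (left out, the last holds). Time passes only in rows, so rows that do not move let the fingers close. It gives the time, the measured TCP pose, the force and the opening at its end, in the units of the state.
- env.observe(): the state, without advancing time (a new reading comes with each control period).
- vision.get_image(name): name is "scene" or "top"; returns (picture, depth): 420x560x3 uint8, red, green, blue; 420x560 float32, m along the optical axis (not along the pixel's ray), 0 where there is no reading.
- vision.camera_info(name): a dict with "fx", "fy", "cx", "cy" (pixels), "rvec" (rotation vector, rad) and "tvec" (3), from world to camera coordinates, as OpenCV has them. Camera axes: x right, y down, z forward; pixel columns grow to the right and rows downward; lengths in m; the calibration is good to about 2 mm. A picture is of the moment at which its call begins. camera_info takes no time and is no camera call.
- close_job(): hands the job in, once; it reports no verdict.
Trained networks look in the newest picture that a camera, given by its name, has taken for a name from the list of things; names that differ only in an ending like _2 or _b are one class to them, and where a whole thing is asked for, a point or a joint stands for the part that bears it (a point fixed in the world has none). Each returns a list of dicts, best first, with "score" (0 to 1); they miss things now and then, are a little off and sometimes report something else, mostly with a low value. They report only what shows in the picture. A call takes as long as a camera call. They do not tell look-alikes from the thing itself.
- spotter.trace(camera, query): "pixels" (420x560 bool, what is visible of it) and "rect" ([left, top, right, bottom] in pixels, round what is visible of it).
The state is a dict: "time_s": time; "q": joint angles; "qvel": joint speeds; "joint_efforts": joint torques, N m; "position": TCP position; "tool_rot": TCP orientation; "ft_force": force on the tool from outside, world axes, zero at the start; "wrist_torque": the same for the moment, N m; "grip_width": finger opening in m.
Only numpy, scipy, OpenCV 4.12 (cv2) and the standard library are available. Lean on these libraries where they do the work, as an engineer would, in place of code of your own. Each camera call takes 0.05 s, during which the arm holds its last target.

TASK

Get the dust extractor ready for sanding: press the loose black lid down firmly onto the open white dust pot until it is seated level all round. Then take the red-headed key out of the wooden block, push it fully home in the key switch on the sloping blue control box, turn it clockwise all the way to on, and leave it there. Leave the other keys and the things lying about where they are.

Things in the scene. Friction and masses are not known exactly. Their poses are not given: they have to be found in the camera images.
- lid_knob (a point): Centre of the knob of the loose lid, which starts lying knob-up on the table. The knob is an upright orange cylinder 28 mm across, 26 mm high. Below it a black disc 94 mm across, 6 mm thick (top 13 mm, underside 19 mm below this point), then a plug 81 mm across, 10 mm deep, chamfered at the foot, that goes into the pot. About 0.13 kg. z: the lid's axis, up.
- lid_flange (a point): The lid again: centre of the underside of its black disc, the face that comes down on the pot's rim; 19 mm below lid_knob. z up.
- pot_rim (a point): Centre of the mouth of the white dust pot, level with its rim, 85 mm above the table. The pot is fixed to the table, 96 mm across outside, 86 mm inside. Fully seated, lid_flange coincides with this point. The lid is a loose fit in the mouth and meets the rim rigidly, without a click: press it down on the rim with about 10 N (4 to 25 N).
- key_red_grip (a point): Centre of the red plastic head of the loose key to use. Head: 10 mm thick (x), 36 mm wide (y), 28 mm high (z). It stands upright, head up, in one of the key block's three slots. z points from blade to head. 27 mm below this point is the underside of the key's black collar (30 mm across, 4 mm thick), resting on the block. The key is the same after a half turn about z; about 45 g.
- key_red_collar (a point): The red key again: centre of the underside of its collar, on the key's axis, 27 mm below key_red_grip, same axes. Under it the flat steel blade: 14 mm wide (y), 4 mm thick (x), 24 mm long, narrowing over its last 7 mm to 8 x 1.6 mm.
- key_block: Wooden block fixed to the table, 50 (x) x 165 (y) x 32 mm (z), with three slots 50 mm apart in a row along y, the middle one at its centre, each 26 mm deep, with a key standing in each (keys' y along the block's y). Origin under its centre.
- keyway (a point): Centre of the mouth of the key switch, in the outer face of its brass barrel. z points straight out of the keyway, y along its long side, x along its short side (up the slope when off); the axes turn with the barrel. Keyway 16.5 (y) x 6.5 mm (x), 25 mm deep, with a 3.5 mm, 45 degree funnel round its mouth. With the key fully home, key_red_collar coincides with this point and the z axes are in line.
- control_box: Blue wedge-shaped control box fixed to the table, 180 (x) x 200 mm (y), 40 mm high in front, 136 mm at the back. Its face slopes 28 degrees from level, looking up and to its own -x side; as the box is turned, that is to the robot's left (+y), partly towards the robot. In its middle is the key switch: a brass barrel 36 mm square, 26 mm high, in a red ring 68 mm across and 22 mm high. Origin under its centre.
- key_switch (a joint): Angle of the switch barrel, rad: 0 off (as it starts, keyway lying level), 1.05 on, at its stop. It grows clockwise as seen by someone facing the sloping face, that is about -z of keyway. It turns stiffly (0.05 N m), stays where it is left, has no spring. The key has about 0.2 rad of play in it, so the hand turns farther than the barrel.
- key_blue_grip (a point): Centre of the head of the blue key, alike but for its colour, standing in another slot of the block. To be left in place.
- key_yellow_grip (a point): Centre of the head of the yellow key, likewise. To be left in place.
- sanding_block: Grey sanding block on a cork sole, 110 x 65 x 38 mm, lying on the table; origin under its centre. Bystander.
- glue_bottle: Yellow glue bottle, 60 mm across, 170 mm high; origin under its centre. Bystander.
- oil_tin: Tin with a paper band, 90 mm across, 100 mm high; origin under its centre. Bystander.
- tape_measure: Yellow tape measure, 70 x 65 x 36 mm; origin under its centre. Bystander.
- screwdriver: Screwdriver, 200 mm long, lying along its x axis. Bystander.
- offcut: Oak offcut, 140 x 50 x 22 mm; origin under its centre. Bystander.
Things that resemble listed ones, but are neither listed nor needed, are in the scene too. Leave any purple look-alike of the part that bears lid_knob alone.

How it is judged:
By the outcome, as a careful person would: the job done as asked, in the order asked, and still so for the second after the job is handed in, with the robot touching nothing.
It also fails if it takes over 61 s, if anything falls off the work surface, if the arm or the gripper's body presses on something with over 40 N, if the wrist force passes 120 N, or if a joint passes its speed limit or range.

## Working session

There is one attempt and no reset: what is moved stays moved. The work goes in short steps, Python scripts to look and compute and a tool call to move; the robot and the scene stay as the last step left them, time stands still between calls to the robot, and variables do not carry over. Pictures are saved under pics/ and viewed, and the job is handed in when it is done.

Besides the shell and the picture viewer there is one more tool, called after ">>>" as a command line: name --argument value ..., lists and objects as JSON in quotes. jog_arm: Moves the arm, as the interface text tells. Its arguments: {"type":"object","properties":{"plan":{"type":"array"},"grip":{"type":"number"},"squeeze":{"type":"number"}},"required":["plan"]}

```bash
mkdir -p pics; ls; cat > h.py <<'E'
import numpy as np, cv2
from rig import env, vision, close_job, spotter
np.set_printoptions(precision=4,suppress=True)
def cam(n):
    c=vision.camera_info(n); R=cv2.Rodrigues(np.array(c['rvec'],float))[0]; return c,R,np.array(c['tvec'],float).ravel()
def cloud(n,d):
    c,R,t=cam(n); v,u=np.mgrid[:d.shape[0],:d.shape[1]]
    P=np.stack([(u-c['cx'])/c['fx']*d,(v-c['cy'])/c['fy']*d,d],-1)
    W=(P-t)@R; W[d==0]=np.nan; return W
def proj(n,p):
    c,R,t=cam(n); q=np.atleast_2d(p)@R.T+t
    return np.stack([q[:,0]/q[:,2]*c['fx']+c['cx'],q[:,1]/q[:,2]*c['fy']+c['cy']],-1)
def save(n,f,s=1.4,crop=None):
    im,d=vision.get_image(n); a=im if crop is None else im[crop[1]:crop[3],crop[0]:crop[2]]
    cv2.imwrite('pics/'+f,cv2.resize(a[:,:,::-1],None,fx=s,fy=s,interpolation=cv2.INTER_CUBIC)); np.savez(f'{f}.npz',im=im,d=d); return im,d
E
python3 - <<'E'
from h import *
for n in('scene','top'):
    im,d=save(n,n+'0.png'); c,R,t=cam(n); print(n,c['fx'],'pos',-R.T@t)
s=env.observe(); print(s['time_s'],s['position'],s['tool_rot'],s['grip_width'],s['ft_force'])
E
```

```text
pics
scene 398.72841375720236 pos [ 1.0206 -0.459   0.8109]
top 491.4653249589825 pos [ 0.1286 -0.0147  1.6551]
0.1 [0.226  0.5011 0.2308] [[-0.9115  0.4112 -0.0007]
 [ 0.4112  0.9115 -0.001 ]
 [ 0.0003 -0.0012 -1.    ]] 0.08531881824347728 [-0.4516 -0.3649  0.0027]
```

View pics/scene0.png

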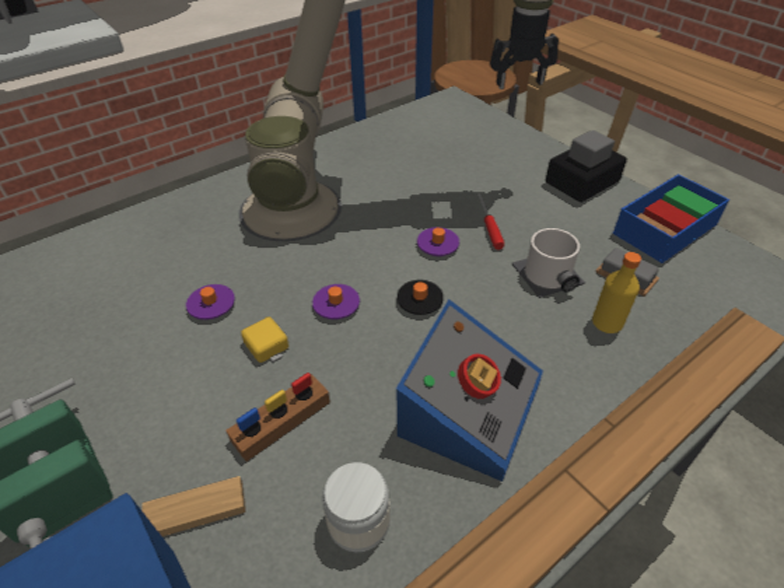

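View pics/top0.png

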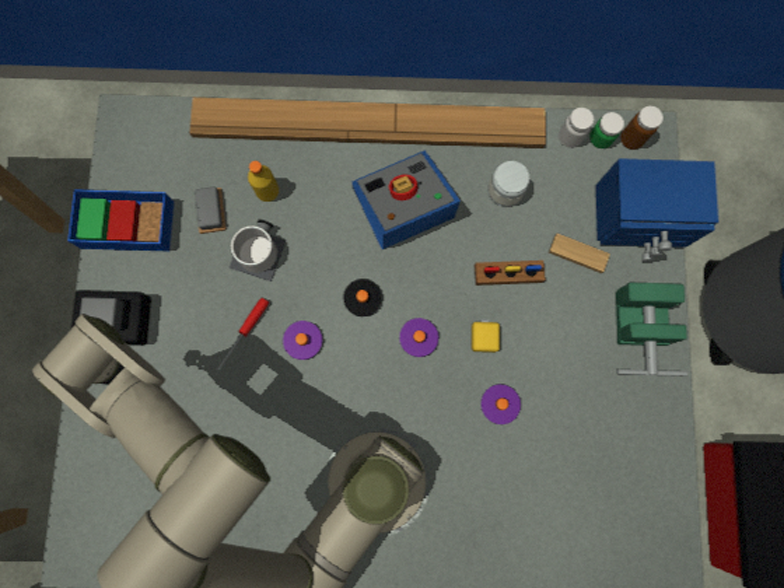

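The scene view shows the black lid at (420,297), the white pot at (553,258), the red key at (302,387) and the switch at (482,375). In the top view they are at (362,297), (255,248), (491,270) and (403,186). Next I measure them.

```bash
python3 - <<'E'
from h import *
import pickle
D={}
for n in('scene','top'):
    z=np.load(n+'0.png.npz'); W=cloud(n,z['d']); D[n]=(z['im'],W)
    for q in ['lid_knob','pot_rim','key_red_grip','key_block','control_box','key_switch']:
        try:r=spotter.trace(n,q)
        except Exception as e: print(n,q,e);continue
        D[n,q]=r
        for k in r[:5]:
            P=W[k['pixels']]; P=P[~np.isnan(P[:,0])]
            print(n,q,round(k['score'],2),k['rect'],len(P),np.median(P,0) if len(P) else '',(np.percentile(P,98,axis=0),np.percentile(P,2,axis=0)) if len(P) else '')
pickle.dump(D,open('D.pkl','wb'))
print(env.observe()['time_s'])
E
```

```text
scene lid_knob 0.93 [133.2, 201.8, 169.2, 225.5] 685 [ 0.1926 -0.2906  0.0179] (array([ 0.2283, -0.2457,  0.0447]), array([ 0.1438, -0.3299,  0.0127]))
scene lid_knob 0.9 [297.6, 162.5, 330.5, 181.8] 461 [0.3293 0.181  0.0179] (array([0.3654, 0.2281, 0.0437]), array([0.2814, 0.1452, 0.0143]))
scene lid_knob 0.56 [284.3, 198.4, 316.6, 227.2] 666 [0.4377 0.0413 0.0174] (array([0.4739, 0.0876, 0.0443]), array([0.3885, 0.0049, 0.0117]))
scene lid_knob 0.56 [224.7, 201.2, 257.1, 226.6] 638 [ 0.3444 -0.0961  0.0177] (array([ 0.3797, -0.0502,  0.044 ]), array([ 0.297 , -0.1313,  0.0141]))
scene lid_knob 0.26 [160.3, 268.7, 236.5, 330.2] 1357 [ 0.5204 -0.3204  0.0319] (array([ 0.5311, -0.2279,  0.0359]), array([ 0.4806, -0.3898,  0.0026]))
scene pot_rim 0.76 [361.1, 161.0, 418.3, 213.6] 1678 [0.5428 0.2871 0.0474] (array([0.6055, 0.3561, 0.0867]), array([0.4781, 0.2546, 0.0018]))
scene key_red_grip 0.6 [209.1, 266.3, 224.8, 282.1] 190 [ 0.502  -0.2585  0.0576] (array([ 0.5101, -0.2429,  0.075 ]), array([ 0.4952, -0.2739,  0.0348]))
scene key_block 0.73 [164.8, 269.6, 233.8, 330.7] 1236 [ 0.5
[... 1641 characters left out ...]
 0.4956 -0.2555  0.0657] (array([ 0.5018, -0.2414,  0.0746]), array([ 0.4909, -0.2678,  0.0315]))
top key_block 0.86 [336.3, 186.7, 386.5, 204.8] 524 [ 0.4948 -0.298   0.0311] (array([ 0.5299, -0.2259,  0.0424]), array([ 0.4747, -0.383 ,  0.0106]))
top key_block 0.51 [170.3, 210.9, 189.6, 240.7] 243 [0.3757 0.3081 0.0207] (array([0.42  , 0.3387, 0.0308]), array([ 0.3311,  0.2809, -0.0048]))
top control_box 0.75 [250.1, 109.6, 325.3, 178.7] 3169 [ 0.6545 -0.0464  0.0955] (array([0.7709, 0.062 , 0.1357]), array([ 0.5633, -0.1563,  0.0198]))
top key_switch 0.55 [279.6, 122.5, 295.9, 137.4] 117 [ 0.6851 -0.0392  0.11  ] (array([ 0.7063, -0.0195,  0.124 ]), array([ 0.6683, -0.0562,  0.0951]))
0.7
```

```bash
python3 - <<'E'
from h import *
import pickle
from scipy.optimize import least_squares
D=pickle.load(open('D.pkl','rb'))
def circ(P,r=None):
    f=(lambda p:np.hypot(P[:,0]-p[0],P[:,1]-p[1])-(p[2] if r is None else r))
    x0=np.r_[P[:,:2].mean(0),0.04]; s=least_squares(f,x0,loss='soft_l1',f_scale=.002); return s.x
for n in('scene','top'):
    im,W=D[n]; hsv=cv2.cvtColor(im,cv2.COLOR_RGB2HSV)
    H,S,V=[hsv[...,i].astype(int) for i in range(3)]
    near=lambda c,r:np.hypot(W[...,0]-c[0],W[...,1]-c[1])<r
    z=W[...,2]
    m=near((.433,.049),.025)&(z>.035); P=W[m]; print(n,'knobtop',m.sum(),P.mean(0),(P.max(0)+P.min(0))/2,P.max(0)-P.min(0))
    m=near((.433,.049),.055)&(z>.009)&(z<.025); print('flange',circ(W[m]),(np.nanpercentile(W[m],99.5,axis=0)+np.nanpercentile(W[m],.5,axis=0))/2,np.median(W[m][:,2]))
    m=near((.55,.305),.075)&(z>.079)&(z<.095); P=W[m]; print('rim',m.sum(),circ(P),(P.max(0)+P.min(0))/2,P.max(0)-P.min(0),np.median(P[:,2]))
    m=near((.498,-.2555),.03)&(z>.045)&(S>120)&((H<10)|(H>170)); P=W[m]; print('red',m.sum(),P.mean(0),(P.max(0)+P.min(0))/2,P.max(0)-P.min(0))
    m=near((.498,-.2555),.03)&(z>.065); P=W[m]; print('redtop',m.sum(),P.mean(0),P.max(0),P.min(0))
    # other heads
    for c in((.496,-.305),(.496,-.355)):
        m=near(c,.025)&(z>.062); P=W[m]; print('head',m.sum(),P.mean(0))
    # block top
    m=near((.5,-.305),.11)&(abs(z-.032)<.005); r=cv2.minAreaRect((W[m][:,:2]*1000).astype(np.float32)); print('block',r)
    # box face
    k=D[n,'control_box'][0]['pixels']; P=W[k&~np.isnan(z)]; 
    P=P[(P[:,2]>.03)]; c0=np.array([.687,-.042])
    P=P[np.hypot(P[:,0]-c0[0],P[:,1]-c0[1])>.05]
    best=0; rng=np.random.default_rng(0)
    for _ in range(500):
        a=P[rng.choice(len(P),3)]; nn=np.cross(a[1]-a[0],a[2]-a[0]); 
        if np.linalg.norm(nn)<1e-5: continue
        nn/=np.linalg.norm(nn); nn*=np.sign(nn[2])
        if nn[2]<.8: continue
        i=abs((P-a[0])@nn)<.004
        if i.sum()>best: best=i.sum(); bi=i
    Q=P[bi]; c=Q.mean(0); nn=np.linalg.svd(Q-c)[2][2]; nn*=np.sign(nn[2]); print('face',best,len(P),c,nn,'tilt',np.degrees(np.arccos(nn[2])),'yaw n',np.degrees(np.arctan2(nn[1],nn[0])))
    yaw=np.arctan2(nn[1],nn[0])+np.pi; R=np.array([[np.cos(yaw),np.sin(yaw)],[-np.sin(yaw),np.cos(yaw)]])
    L=Q[:,:2]@R.T; lo,hi=np.percentile(L,.5,axis=0),np.percentile(L,99.5,axis=0);print('ext',hi-lo,'ctr',R.T@((hi+lo)/2), 'off',c@nn)
    # barrel
    h=(W-c)@nn; m=near(c0,.035)&(h>.012)
    print('hts',np.histogram(h[m],bins=np.arange(.01,.04,.002)))
    mb=near(c0,.035)&(h>.015)&(H>12)&(H<35)&(S>60); P=W[mb]; print('brass',mb.sum(),P.mean(0),np.median(h[mb]))
E
```

```text
scene knobtop 72 [0.4327 0.046  0.0421] [0.4302 0.0467 0.0412] [0.0257 0.0263 0.0121]
flange [0.4283 0.0496 0.0363] [0.43   0.0477 0.0176] 0.017092007352349836
rim 233 [0.5344 0.3098 0.0452] [0.5339 0.3104 0.084 ] [0.0954 0.0969 0.0098] 0.08432348196895699
red 138 [ 0.5008 -0.2598  0.0647] [ 0.4982 -0.2591  0.0605] [0.0124 0.0335 0.0306]
redtop 76 [ 0.4997 -0.2589  0.0715] [ 0.5042 -0.2407  0.0758] [ 0.492  -0.2754  0.0651]
head 98 [ 0.5037 -0.3089  0.0707]
head 105 [ 0.5069 -0.3582  0.0706]
block ((501.64935302734375, -307.890869140625), (53.41360092163086, 165.65980529785156), 3.780128240585327)
face 5087 6369 [ 0.6816 -0.0569  0.0918] [0.4232 0.2022 0.8832] tilt 27.96938978081585 yaw n 25.534652825268257
ext [0.1787 0.1993] ctr [ 0.6786 -0.0454] off 0.3579880162504429
hts (array([  0,  48,  38,  64, 111, 112, 113,  85,  11,   1,   0,   0,   0,
         0]), array([0.01 , 0.012, 0.014, 0.016, 0.018, 0.02 , 0.022, 0.024, 0.026,
       0.028, 0.03 , 0.032, 0.034, 0.036, 0.038]))
brass 258 [ 0.689  -0.0423  0.1107] 0.023491042853258384
top knobtop 52 [0.4305 0.0502 0.0424] [0.4312 0.0
[... 277 characters left out ...]
45 0.033 ]
redtop 34 [ 0.4991 -0.2568  0.0708] [ 0.5057 -0.2399  0.079 ] [ 0.4932 -0.2744  0.0655]
head 35 [ 0.502  -0.3053  0.0701]
head 34 [ 0.5061 -0.3547  0.0695]
block ((502.8401794433594, -306.0553283691406), (52.581886291503906, 165.14747619628906), 4.123610496520996)
face 1608 2499 [ 0.6718 -0.0457  0.0943] [0.4203 0.2014 0.8847] tilt 27.779516279810583 yaw n 25.6018705607236
ext [0.1774 0.1972] ctr [ 0.6779 -0.0431] off 0.35656839930339396
hts (array([ 0, 17, 22, 26, 34, 45, 31, 25, 11, 12,  0,  0,  0,  0]), array([0.01 , 0.012, 0.014, 0.016, 0.018, 0.02 , 0.022, 0.024, 0.026,
       0.028, 0.03 , 0.032, 0.034, 0.036, 0.038]))
brass 101 [ 0.6869 -0.0388  0.1117] 0.022791292376722373
```

```bash
python3 - <<'E'
import numpy as np,cv2
a=np.load('scene0.png.npz')['im'][245:290,315:375]; b=np.load('top0.png.npz')['im'][110:155,258:318]
t=np.load('top0.png.npz')['im'][155:205,155:215];u=np.load('scene0.png.npz')['im'][155:215,355:427]
f=lambda x:cv2.resize(x[:,:,::-1],(390,290),interpolation=cv2.INTER_NEAREST)
cv2.imwrite('pics/c1.png',np.vstack([np.hstack([f(a),f(b)]),np.hstack([f(u),f(t)])]))
E
```

```text
(no output)
```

View pics/c1.png

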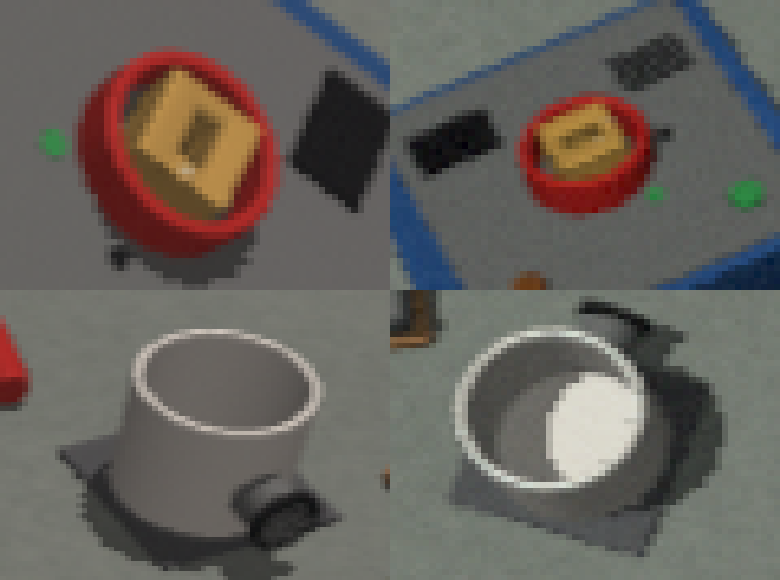

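Both cameras agree that the face tilts about 28° with its normal along (+0.42, +0.20, +0.88). That differs from the wording "partly towards the robot". I'll check the calibration against the gripper and robot before trusting it.

```bash
cat >> h.py <<'E'
from scipy.spatial.transform import Rotation as Ro
def togo(p,R=None):
    s=env.observe(); T=np.array(s['tool_rot']); d=T.T@(np.array(p)-s['position'])
    r=Ro.from_matrix(T.T@R).as_rotvec() if R is not None else np.zeros(3)
    print('t',s['time_s'],'pos',s['position'],'F',s['ft_force'],'tau',s['wrist_torque'],'w',s['grip_width'],'q',np.array(s['q']))
    print('units shift',d/.04,'turn',r/.15,'mm',np.linalg.norm(d)*1000,'deg',np.degrees(np.linalg.norm(r)))
E
python3 - <<'E'
from h import *
D=__import__('pickle').load(open('D.pkl','rb'))
im=D['scene'][0].copy(); im2=D['top'][0].copy()
s=env.observe()
yaw=np.radians(25.5);c=np.array([.6783,-.0437]);X=-np.array([np.cos(yaw),np.sin(yaw)]);Y=np.array([-X[1],X[0]])
for n,i in(('scene',im),('top',im2)):
    pts=[(s['position'],(0,255,0)),((0,0,0),(0,0,255)),((.4307,.0489,.042),(0,255,255)),((.5345,.3111,.085),(255,0,0)),((.499,-.2575,.073),(0,255,0)),((.689,-.039,.111),(0,0,255))]
    for a in(-1,1):
        for b in(-1,1):
            p=c+a*.09*X+b*.1*Y; pts.append(((*p,.088+a*.048),(255,255,0))); pts.append(((*p,0),(255,0,255)))
    for p,col in pts:
        u=proj(n,p)[0]; cv2.circle(i,tuple(int(round(k)) for k in u),2,col,-1)
    cv2.imwrite(f'pics/chk_{n}.png',cv2.resize(i[:,:,::-1],None,fx=1.4,fy=1.4))
togo([.431,.049,.231])
E
```

```text
t 0.7 pos [0.2262 0.5013 0.2313] F [-0.1773 -0.1054  1.0627] tau [ 0.0102 -0.0079  0.1132] w 0.08519507990574729 q [ 53.3813  21.8063  74.337    0.0014  83.8593 -12.3355]
units shift [-9.3183 -8.2014  0.008 ] turn [0. 0. 0.] mm 496.53592653545223 deg 0.0
```

View pics/chk_scene.png

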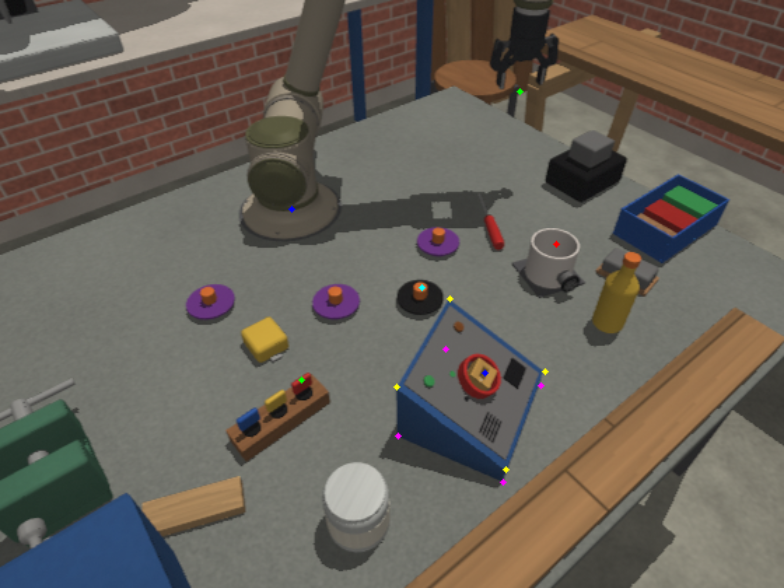

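View pics/chk_top.png

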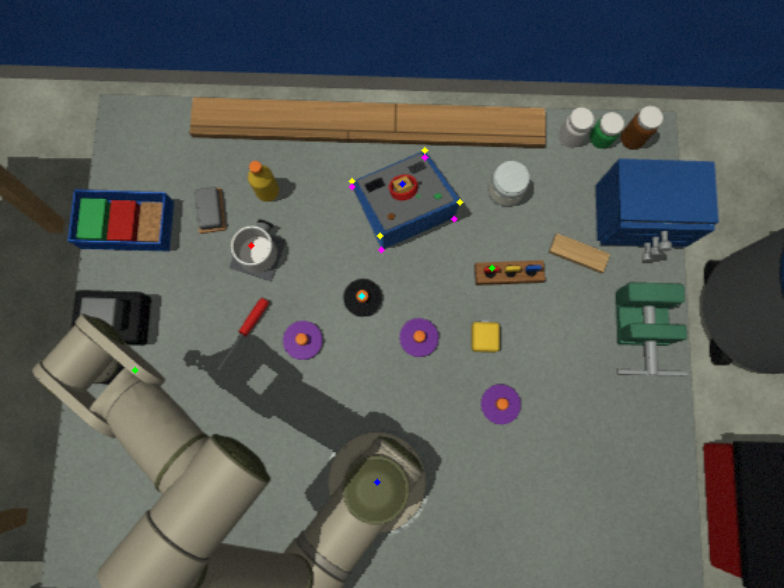

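The overlays land on the pictures: box corners (450,300), (545,372), (506,470), (397,387), and the knob, pot, red key, barrel and base dots. So the measured pose stands. I now go over the lid.

>>> jog_arm --plan '[[[-0.93,-0.82,0,0,0,0],[-0.93,-0.82,0,0,0,0],[-0.93,-0.82,0,0,0,0],[-0.93,-0.82,0,0,0,0],[-0.93,-0.82,0,0,0,0],[-0.93,-0.82,0,0,0,0],[-0.93,-0.82,0,0,0,0],[-0.93,-0.82,0,0,0,0],[-0.93,-0.82,0,0,0,0],[-0.93,-0.82,0,0,0,0]]]' --grip 1 --squeeze 60

```text
time_s: 1.7
position: [0.4308, 0.0473, 0.2316]
tool_rot: [[-0.911, 0.411, 0.001], [0.411, 0.911, -0.0], [-0.001, 0.0, -1.0]]
ft_force: [1.2, 0.9, -0.9]
grip_width: 0.0854
```

>>> jog_arm --plan '[[[0,0,0.9,0,0,0],[0,0,0.9,0,0,0],[0,0,0.9,0,0,0],[0,0,0.5,0,0,0],[0,0,0,0,0,0],[0,0,0,0,0,0]]]'

```text
time_s: 2.3
position: [0.4308, 0.0493, 0.104]
tool_rot: [[-0.912, 0.411, 0.0], [0.411, 0.912, -0.0], [-0.0, 0.0, -1.0]]
ft_force: [0.2, -0.8, 1.1]
grip_width: 0.0853
```

```bash
python3 - <<'E'
from h import *
togo([.431,.049,.0195])
save('scene','s1.png',4,(230,120,420,270)); 
z=np.load('s1.png.npz');W=cloud('scene',z['d'])
E
```

```text
t 2.3 pos [0.4308 0.0493 0.104 ] F [ 0.2381 -0.8344  1.1094] tau [0.0138 0.0273 0.0234] w 0.08529992139978898 q [ -9.1887  19.2552 103.3276  -0.0008  57.3892 -74.911 ]
units shift [-0.0076 -0.0057  2.1113] turn [0. 0. 0.] mm 84.45340778837713 deg 0.0
```

View pics/s1.png

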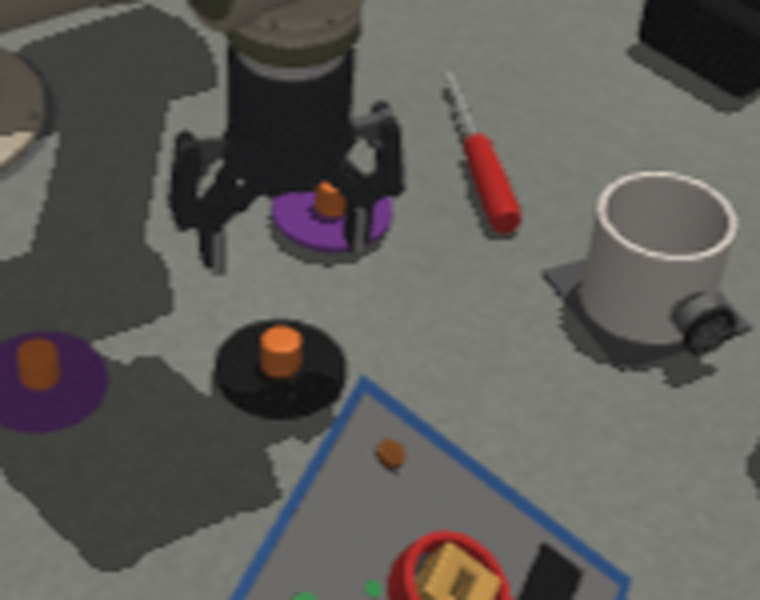

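The open fingers (213,260)/(357,240) are centred over the knob at (280,345). Descending, then closing.

>>> jog_arm --plan '[[[0,0,0.6,0,0,0],[0,0,0.6,0,0,0],[0,0,0.5,0,0,0],[0,0,0.3,0,0,0],[0,0,0.1,0,0,0],[0,0,0,0,0,0]]]'

```text
time_s: 2.95
position: [0.431, 0.0493, 0.02]
tool_rot: [[-0.912, 0.411, 0.001], [0.411, 0.912, -0.0], [-0.001, 0.0, -1.0]]
ft_force: [-0.8, -0.2, 0.2]
grip_width: 0.0848
```

>>> jog_arm --plan '[[[0,0,0,0,0,0],[0,0,0,0,0,0],[0,0,0,0,0,0],[0,0,0,0,0,0],[0,0,0,0,0,0],[0,0,0,0,0,0],[0,0,0,0,0,0],[0,0,0,0,0,0]]]' --grip -1 --squeeze 60

```text
time_s: 3.75
position: [0.4306, 0.0493, 0.0199]
tool_rot: [[-0.912, 0.411, 0.001], [0.411, 0.912, -0.0], [-0.001, 0.0, -1.0]]
ft_force: [-1.8, 0.0, 7.8]
grip_width: 0.0261
```

>>> jog_arm --plan '[[[0,0,-0.3,0,0,0],[0,0,-0.7,0,0,0],[0,0,-0.9,0,0,0],[0,0,-0.8,0,0,0],[0,0,-0.3,0,0,0],[0,0,0,0,0,0]]]'

```text
time_s: 4.35
position: [0.431, 0.0493, 0.1408]
tool_rot: [[-0.912, 0.411, 0.004], [0.411, 0.912, -0.001], [-0.004, 0.001, -1.0]]
ft_force: [0.3, 0.0, -1.3]
grip_width: 0.0262
```

```bash
python3 - <<'E'
from h import *
togo([.5345,.3111,.14])
save('scene','s2.png',4,(230,120,420,270)); 
E
```

```text
t 4.35 pos [0.431  0.0493 0.1408] F [ 0.2689  0.0296 -1.2672] tau [-0.0464  0.0215  0.0069] w 0.026154700660669092 q [ -9.187   16.0039 100.3659   0.0021  63.4201 -74.9147]
units shift [0.3311 7.0296 0.0255] turn [0. 0. 0.] mm 281.4955514108814 deg 0.0
```

View pics/s2.png

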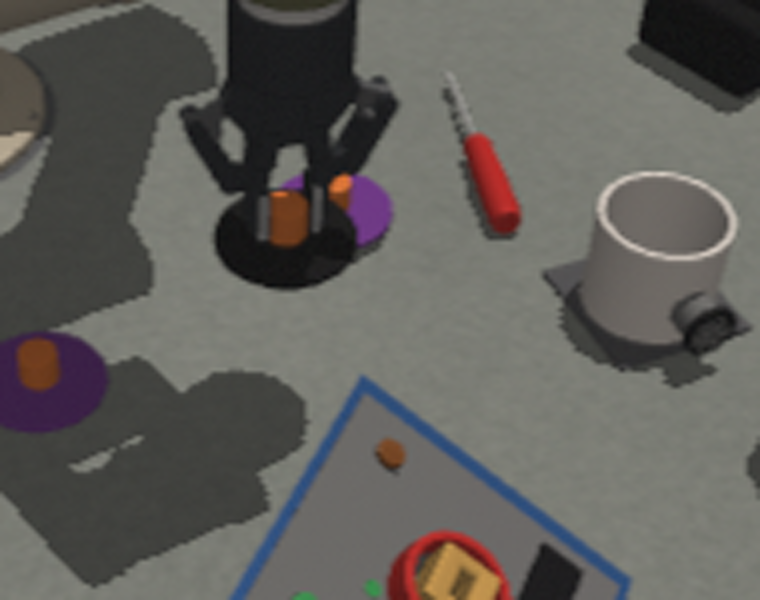

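The lid is held level at (287,240). On to the pot.

>>> jog_arm --plan '[[[0.05,0.6,0,0,0,0],[0.05,0.9,0,0,0,0],[0.05,1,0,0,0,0],[0.05,1,0,0,0,0],[0.05,1,0,0,0,0],[0.05,1,0,0,0,0],[0.03,0.9,0,0,0,0],[0,0.5,0,0,0,0],[0,0.13,0,0,0,0],[0,0,0,0,0,0]]]'

```text
time_s: 5.4
position: [0.5335, 0.3111, 0.1377]
tool_rot: [[-0.912, 0.411, -0.003], [0.411, 0.912, -0.001], [0.002, -0.002, -1.0]]
ft_force: [0.2, -0.6, -1.2]
grip_width: 0.0263
```

```bash
python3 - <<'E'
from h import *
togo([.5345,.3111,.095])
save('scene','s3.png',6,(330,120,450,220)); 
for n in('scene','top'):
    im,d=vision.get_image(n); W=cloud(n,d)
    np.savez('l_'+n,im=im,d=d)
    z=W[...,2]; m=(np.hypot(W[...,0]-.5345,W[...,1]-.311)<.06)&(z>.108)&(z<.135)
    P=W[m]; print(n,m.sum(),(np.nanmax(P,0)+np.nanmin(P,0))/2 if m.sum() else '',np.nanmax(P,0)-np.nanmin(P,0))
E
```

```text
t 5.4 pos [0.5335 0.3111 0.1377] F [ 0.1927 -0.5881 -1.2021] tau [-0.0103 -0.0171 -0.0374] w 0.026331731873199666 q [ 19.2816  32.9359  71.2278  -0.011   75.9931 -46.4731]
units shift [-0.0252  0.0139  1.0667] turn [0. 0. 0.] mm 42.683081915548 deg 0.0
scene 218 [0.5334 0.3075 0.1258] [0.0937 0.0912 0.0183]
top 21 [0.5404 0.2718 0.1309] [0.0426 0.0154 0.0079]
```

View pics/s3.png

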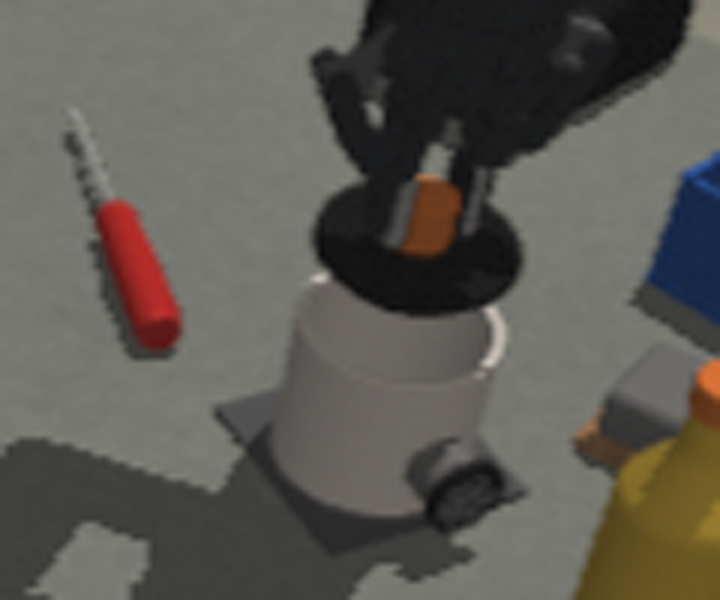

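```bash
python3 - <<'E'
from h import *
a=np.load('l_scene.npz'); W=cloud('scene',a['d']); im=a['im'];z=W[...,2]
m=(np.hypot(W[...,0]-.5345,W[...,1]-.309)<.055)&(z>.105)&(z<.16)&(im.max(2)<60)
P=W[m]
for _ in range(10):
    c=P.mean(0); n=np.linalg.svd(P-c)[2][2]; n*=np.sign(n[2]); h=(W-c)@n
    P=W[m&(abs(h)<.004)]
print(len(P),c,n,np.degrees(np.arccos(n[2])),abs((P-c)@n).mean())
# outline of disc: project circle
im2=im.copy()
for zz,r,cc,col in((.085,.048,(.534,.3104),(0,255,0)),(.085,.043,(.534,.3104),(0,255,0)),(.1337,.047,(.5335,.3085),(255,0,0)),(.1337,.047,(.5335,.3105),(255,255,0))):
    t=np.linspace(0,6.28,100); q=proj('scene',np.c_[cc[0]+r*np.cos(t),cc[1]+r*np.sin(t),0*t+zz])
    cv2.polylines(im2,[np.round(q*16).astype(np.int32)],True,col,1,shift=4)
cv2.imwrite('pics/s4.png',cv2.resize(im2[120:220,330:450,::-1],None,fx=6,fy=6,interpolation=cv2.INTER_NEAREST))
E
```

```text
399 [0.5407 0.297  0.135 ] [ 0.0098 -0.0074  0.9999] 0.703036259278317 0.001091741792310117
```

View pics/s4.png

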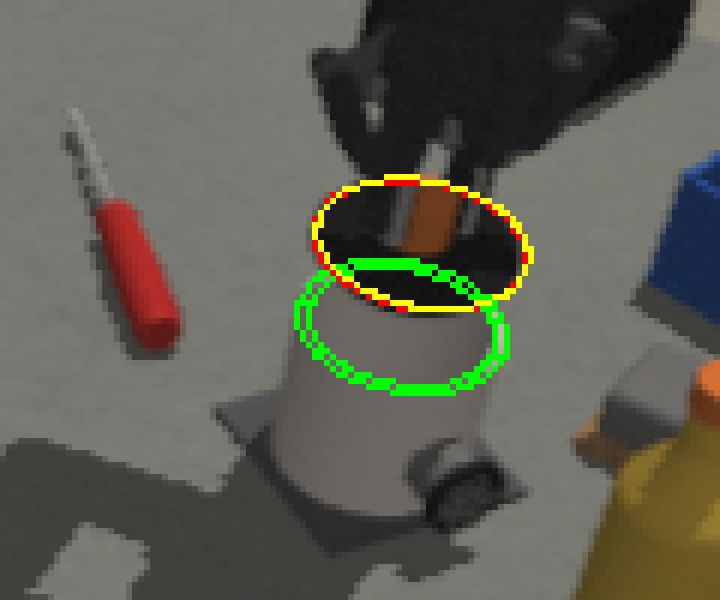

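Lid is level and within about 1 mm of the pot's axis. Small correction, then down.

>>> jog_arm --plan '[[[-0.02,0.03,0.3,0,0,0],[0,0,0.3,0,0,0],[0,0,0.15,0,0,0],[0,0,0.1,0,0,0],[0,0,0.1,0,0,0],[0,0,0.03,0,0,0],[0,0,0,0,0,0]]]'

```text
time_s: 6.25
position: [0.5352, 0.3119, 0.1001]
tool_rot: [[-0.912, 0.411, 0.0], [0.411, 0.912, 0.0], [-0.0, 0.0, -1.0]]
ft_force: [0.1, -0.2, -0.9]
grip_width: 0.026
```

>>> jog_arm --plan '[[[0,0,0.05,0,0,0],[0,0,0.03,0,0,0],[0,0,0.02,0,0,0],[0,0,0,0,0,0]]]'

```text
time_s: 6.65
position: [0.5352, 0.3119, 0.0961]
tool_rot: [[-0.912, 0.411, -0.0], [0.411, 0.912, -0.0], [0.0, -0.0, -1.0]]
ft_force: [0.6, 0.0, -0.7]
grip_width: 0.0258
```

>>> jog_arm --plan '[[[0,0,0.02,0,0,0],[0,0,0,0,0,0]]]'

```text
time_s: 6.85
position: [0.5352, 0.3119, 0.0953]
tool_rot: [[-0.912, 0.411, -0.0], [0.411, 0.912, -0.0], [0.0, -0.0, -1.0]]
ft_force: [0.0, -0.7, -1.7]
grip_width: 0.0262
```

>>> jog_arm --plan '[[[0,0,0.02,0,0,0],[0,0,0,0,0,0]]]'

```text
time_s: 7.05
position: [0.5353, 0.3119, 0.095]
tool_rot: [[-0.912, 0.411, 0.001], [0.411, 0.912, 0.0], [-0.0, 0.0, -1.0]]
ft_force: [-1.9, -0.4, 2.9]
grip_width: 0.0262
```

>>> jog_arm --plan '[[[0,0,0.01,0,0,0],[0,0,0,0,0,0]]]'

```text
time_s: 7.25
position: [0.5353, 0.3119, 0.095]
tool_rot: [[-0.912, 0.411, 0.001], [0.411, 0.912, 0.0], [-0.001, 0.001, -1.0]]
ft_force: [-2.4, -1.1, 6.4]
grip_width: 0.0257
```

>>> jog_arm --plan '[[[0,0,0.012,0,0,0],[0,0,0,0,0,0],[0,0,0,0,0,0]]]'

```text
time_s: 7.55
position: [0.5353, 0.3119, 0.0949]
tool_rot: [[-0.912, 0.411, 0.001], [0.411, 0.912, 0.0], [-0.001, 0.001, -1.0]]
ft_force: [-2.8, -1.7, 9.1]
grip_width: 0.0261
```

```bash
python3 - <<'E'
from h import *
togo([.5345,.3111,.095])
E
```

```text
t 7.55 pos [0.5353 0.3119 0.0949] F [-2.7752 -1.6924  9.0729] tau [-0.3487  0.5409 -0.1202] w 0.026111964471091757 q [ 19.3023  35.5295  74.0841  -0.0097  70.3179 -46.4195]
units shift [ 0.0092 -0.0269 -0.002 ] turn [0. 0. 0.] mm 1.1420506562234392 deg 0.0
```

>>> jog_arm --plan '[[[0,0,0.01,0,0,0],[0,0,0,0,0,0],[0,0,-0.03,0,0,0],[0,0,-0.01,0,0,0]]]'

```text
time_s: 7.95
position: [0.5353, 0.3119, 0.095]
tool_rot: [[-0.912, 0.411, 0.0], [0.411, 0.912, 0.0], [-0.0, 0.0, -1.0]]
ft_force: [0.4, 0.0, 0.5]
grip_width: 0.0264
```

>>> jog_arm --plan '[[[0,0,0,0,0,0],[0,0,0,0,0,0],[0,0,0,0,0,0],[0,0,0,0,0,0],[0,0,0,0,0,0],[0,0,0,0,0,0]]]' --grip 1

```text
time_s: 8.55
position: [0.5352, 0.3119, 0.0948]
tool_rot: [[-0.912, 0.411, -0.0], [0.411, 0.912, 0.0], [0.0, -0.0, -1.0]]
ft_force: [-0.9, -0.2, -0.2]
grip_width: 0.0854
```

>>> jog_arm --plan '[[[0,0,-0.3,0,0,0],[0,0,-0.7,0,0,0],[0,0,-1,0,0,0],[0,0,-1,0,0,0],[0,0,-0.3,0,0,0]]]'

```text
time_s: 9.05
position: [0.5362, 0.3123, 0.2326]
tool_rot: [[-0.912, 0.411, 0.008], [0.411, 0.912, 0.003], [-0.006, 0.006, -1.0]]
ft_force: [-0.8, -0.3, 0.2]
grip_width: 0.0853
```

```bash
python3 - <<'E'
from h import *
n=np.array([.4218,.2018,.884]); n/=np.linalg.norm(n)
im,d=save('scene','s5.png',6,(330,120,450,220)); W=cloud('scene',d);z=W[...,2]
m=(np.hypot(W[...,0]-.534,W[...,1]-.3104)<.044)&(z>.08)&(z<.098)
P=W[m]
for _ in range(10):
    c=P.mean(0); nn=np.linalg.svd(P-c)[2][2]; nn*=np.sign(nn[2]); h=(W-c)@nn
    P=W[m&(abs(h)<.003)]
print(len(P),c,nn,np.degrees(np.arccos(nn[2])))
y=np.array([np.cos(np.radians(4)),np.sin(np.radians(4)),0]);zz=np.array([0,0,-1.]);R=np.c_[np.cross(y,zz),y,zz]
togo([.499,-.2575,.23],R)
E
```

```text
374 [0.5375 0.305  0.0922] [0.0042 0.0032 1.    ] 0.3019908926710042
t 9.1 pos [0.5362 0.3123 0.2322] F [ 0.0885 -0.5285  1.2206] tau [-0.0441  0.0166 -0.0331] w 0.08548330961618851 q [ 19.3048  28.8128  62.495   -0.0003  88.2223 -46.4223]
units shift [ -5.0078 -13.3691   0.0101] turn [0.0553 0.0154 7.1822] mm 571.0498298664473 deg 61.72878697345111
```

View pics/s5.png

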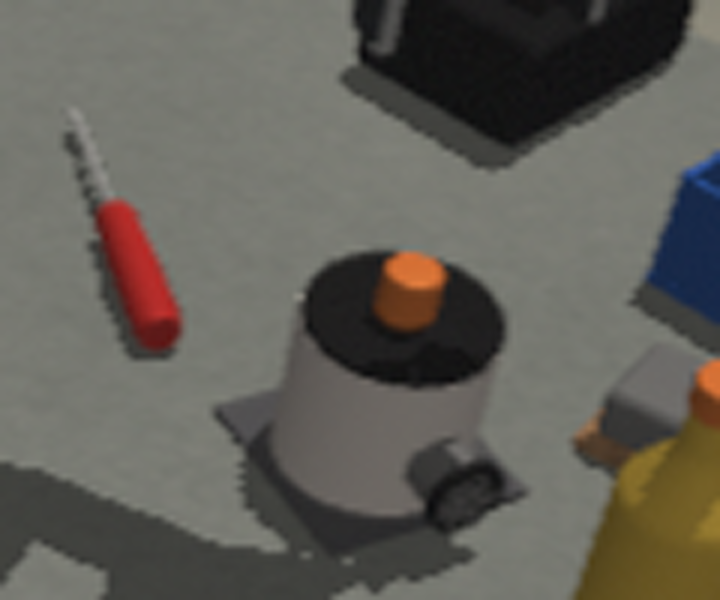

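Lid seated: level to 0.3°, with its disc top at z≈0.092 against 0.091 expected. It sits at (405,315) in the crop. Now to the red key.

>>> jog_arm --plan '[[[-0.375,-1,0,0,0,0],[-0.375,-1,0,0,0,0],[-0.375,-1,0,0,0,0],[-0.375,-1,0,0,0,0],[-0.375,-1,0,0,0,0],[-0.375,-1,0,0,0,0],[-0.375,-1,0,0,0,0],[-0.375,-1,0,0,0,0],[-0.375,-1,0,0,0,0],[-0.375,-1,0,0,0,0]]]'

```text
time_s: 10.1
position: [0.5066, -0.1159, 0.2261]
tool_rot: [[-0.912, 0.411, -0.001], [0.411, 0.912, 0.001], [0.002, 0.0, -1.0]]
ft_force: [1.4, 0.5, 0.2]
grip_width: 0.0854
```

>>> jog_arm --plan '[[[-0.375,-1,0,0,0,0],[-0.375,-1,0,0,0,0],[-0.375,-1,0,0,0,0],[-0.13,-0.37,0,0,0,0.5],[0,0,0,0,0,0.95],[0,0,0,0,0,0.95],[0,0,0,0,0,0.95],[0,0,0,0,0,0.95],[0,0,0,0,0,0.95],[0,0,0,0,0,0.95]]]'

```text
time_s: 11.1
position: [0.4974, -0.2577, 0.2259]
tool_rot: [[-0.21, 0.978, -0.002], [0.978, 0.21, 0.001], [0.002, -0.001, -1.0]]
ft_force: [-0.0, -0.1, -0.3]
grip_width: 0.0852
```

>>> jog_arm --plan '[[[0,0,0.5,0,0,0.9],[0,0,0.8,0,0,0.08],[0,0,0.7,0,0,0],[0,0,0.4,0,0,0],[0,0,0,0,0,0],[0,0,0,0,0,0]]]'

```text
time_s: 11.7
position: [0.4977, -0.2579, 0.1309]
tool_rot: [[-0.07, 0.998, -0.0], [0.998, 0.07, 0.0], [0.0, -0.0, -1.0]]
ft_force: [0.4, -0.0, 0.6]
grip_width: 0.0855
```

```bash
python3 - <<'E'
from h import *
y=np.array([np.cos(np.radians(4)),np.sin(np.radians(4)),0]);zz=np.array([0,0,-1.]);R=np.c_[np.cross(y,zz),y,zz]
togo([.499,-.2575,.0415],R)
im,d=save('scene','s6.png',6,(150,210,280,310))
vision.get_image('top')
E
```

```text
t 11.7 pos [ 0.4977 -0.2579  0.1309] F [ 0.4292 -0.0041  0.6213] tau [-0.0151  0.0321  0.0252] w 0.0855358243728042 q [-39.4919  28.0933  81.6592  -0.0001  70.2778 -43.5006]
units shift [0.0075 0.0332 2.2356] turn [-0.0026 -0.0024  0.001 ] mm 89.43459018838257 deg 0.031584756222669215
```

View pics/s6.png

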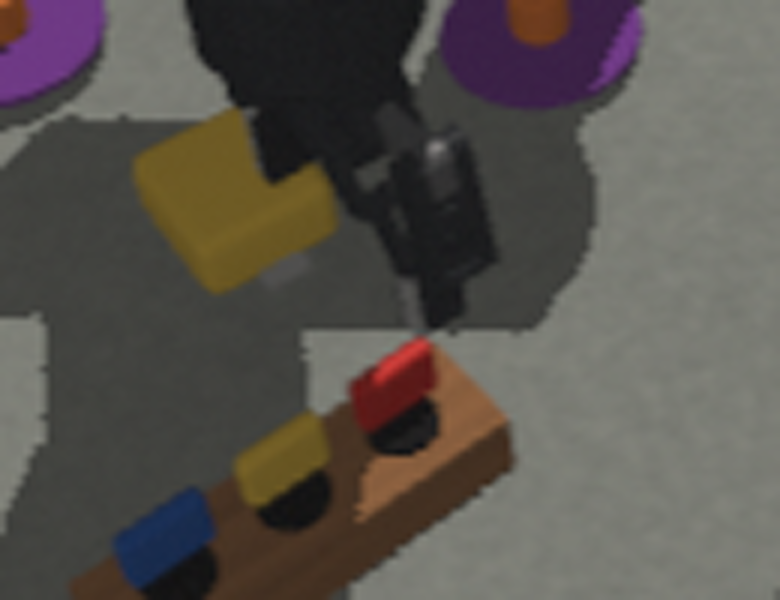

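The fingers hang straight over the red head (395,385). Going down and closing gently first.

>>> jog_arm --plan '[[[0.01,0.03,0.7,0,0,0],[0,0,0.6,0,0,0],[0,0,0.5,0,0,0],[0,0,0.3,0,0,0],[0,0,0.13,0,0,0],[0,0,0,0,0,0]]]'

```text
time_s: 12.4
position: [0.4991, -0.2576, 0.0419]
tool_rot: [[-0.07, 0.998, 0.0], [0.998, 0.07, -0.0], [-0.0, 0.0, -1.0]]
ft_force: [0.2, 0.3, 0.3]
grip_width: 0.0853
```

>>> jog_arm --plan '[[[0,0,0,0,0,0],[0,0,0,0,0,0],[0,0,0,0,0,0],[0,0,0,0,0,0],[0,0,0,0,0,0],[0,0,0,0,0,0],[0,0,0,0,0,0],[0,0,0,0,0,0]]]' --grip -1 --squeeze 40

```text
time_s: 13.2
position: [0.499, -0.2576, 0.0419]
tool_rot: [[-0.07, 0.998, 0.0], [0.998, 0.07, -0.0], [-0.0, 0.0, -1.0]]
ft_force: [-0.9, 0.4, 3.0]
grip_width: 0.0093
```

```bash
python3 - <<'E'
from h import *
y=np.array([np.cos(np.radians(4)),np.sin(np.radians(4)),0]);zz=np.array([0,0,-1.]);R=np.c_[np.cross(y,zz),y,zz]
togo([.499,-.2575,.0415],R)
im,d=save('scene','s7.png',6,(150,210,280,310))
E
```

```text
t 13.2 pos [ 0.499  -0.2576  0.0419] F [-0.8508  0.4495  3.0234] tau [ 0.0695  0.0323 -0.0043] w 0.009337355817964358 q [-39.3752  34.6494  87.1922  -0.0018  58.1297 -43.3818]
units shift [ 0.0017 -0.0011  0.0093] turn [0.0023 0.0024 0.0009] mm 0.3801984477723438 deg 0.0297050501354742
```

View pics/s7.png

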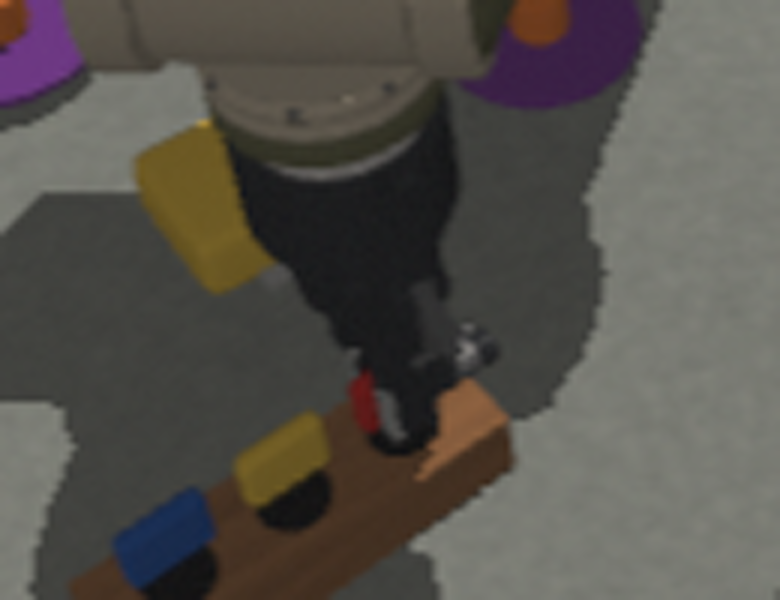

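>>> jog_arm --plan '[[[0,0,-0.2,0,0,0],[0,0,-0.4,0,0,0],[0,0,-0.7,0,0,0],[0,0,-1,0,0,0],[0,0,-1,0,0,0],[0,0,-0.7,0,0,0],[0,0,-0.3,0,0,0],[0,0,0,0,0,0]]]' --squeeze 80

```text
time_s: 14.05
position: [0.4992, -0.2576, 0.2146]
tool_rot: [[-0.07, 0.998, 0.002], [0.998, 0.07, -0.001], [-0.002, 0.002, -1.0]]
ft_force: [-0.5, 0.6, -0.8]
grip_width: 0.0087
```

```bash
python3 - <<'E'
from h import *
n=np.array([.4218,.2018,.884]); n/=np.linalg.norm(n)
K=np.array([.6885,-.0395,.111])
y=np.array([np.cos(np.radians(25.5)),np.sin(np.radians(25.5)),0]); zz=-n; y-=zz*(y@zz); y/=np.linalg.norm(y)
R=np.c_[np.cross(y,zz),y,zz]; print(R)
for h in(.2,.06): togo(K+n*(.0099+h),R)
im,d=save('scene','s8.png',6,(170,190,300,290))
im,d=save('top','t8.png',7,(320,160,420,240))
E
```

```text
[[-0.4305  0.798  -0.4218]
 [ 0.9026  0.3803 -0.2018]
 [-0.0006 -0.4676 -0.884 ]]
t 14.05 pos [ 0.4992 -0.2576  0.2146] F [-0.545   0.5722 -0.7575] tau [0.0087 0.0063 0.0165] w 0.008733116615832308 q [-39.3685  23.6298  74.2347  -0.0003  82.0092 -43.3818]
units shift [ 6.0051  7.3889 -2.045 ] turn [ 3.213  -0.6004 -2.4524] mm 389.5418035851176 deg 35.11942257896666
t 14.05 pos [ 0.4992 -0.2576  0.2146] F [-0.545   0.5722 -0.7575] tau [0.0087 0.0063 0.0165] w 0.008733116615832308 q [-39.3685  23.6298  74.2347  -0.0003  82.0092 -43.3818]
units shift [5.4086 5.8619 1.0473] turn [ 3.213  -0.6004 -2.4524] mm 321.7749778321234 deg 35.11942257896666
```

View pics/s8.png

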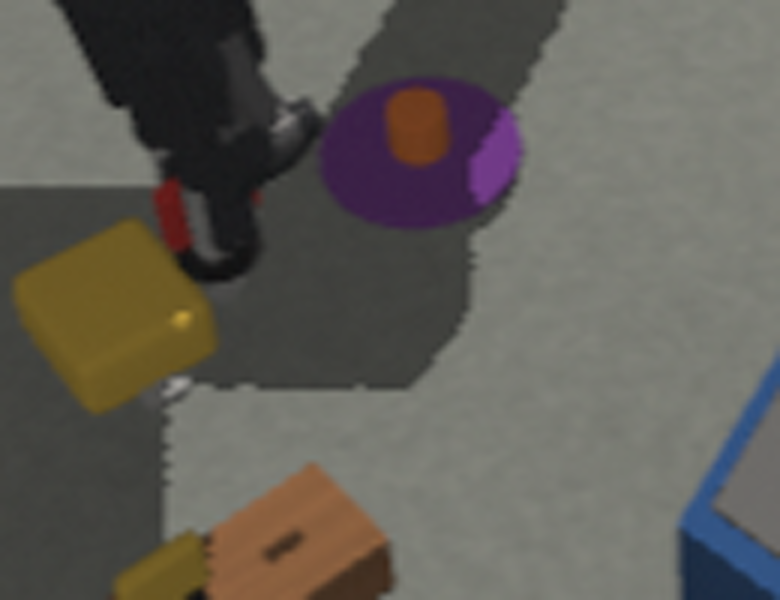

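Key is out, held upright, collar at about (215,265); the slot shows at (285,545). I'll use that slot to calibrate the camera against the tool, then re-measure the keyway the same way.

```bash
python3 - <<'E'
from h import *
def ray(n,uv,p0,nn):
    c,R,t=cam(n); d=R.T@np.array([(uv[0]-c['cx'])/c['fx'],(uv[1]-c['cy'])/c['fy'],1.]); o=-R.T@t
    return o+d*((np.array(p0)-o)@nn)/(d@nn)
def dark(im,box,s=8,th=None):
    g=cv2.cvtColor(im[box[1]:box[3],box[0]:box[2]],cv2.COLOR_RGB2GRAY).astype(float)
    return g
up=np.array([0,0,1.])
s=np.load('s8.png.npz')['im']; t=np.load('t8.png.npz')['im']
n=np.array([.4218,.2018,.884]); n/=np.linalg.norm(n); K=np.array([.6885,-.0395,.111])
def cent(im,box):
    g=dark(im,box); bg=np.percentile(g,70); w=np.clip(bg*.75-g,0,None); v,u=np.mgrid[box[1]:box[3],box[0]:box[2]]
    return np.array([(w*u).sum()/w.sum(),(w*v).sum()/w.sum()]),(w>0).sum()
# slot predicted pixels
for nm,im in(('scene',s),('top',t)):
    for lab,p,nn in(('slot',np.array([.499,-.2575,.032]),up),('keyway',K,n)):
        q=proj(nm,p)[0]; b=[int(q[0])-6,int(q[1])-5,int(q[0])+8,int(q[1])+7]
        print(nm,lab,q); g=dark(im,b).astype(int); print(b); print(g)
E
```

```text
scene slot [217.7223 280.9834]
[211, 275, 225, 287]
[[109 107 104 105 104 104 104 106 108 109 109 107 105 103]
 [107 106 105 105 105 106 107 109 109 106 106 104 102 101]
 [104 104 104 104 105 107 107 105 103 104 102 102 101 102]
 [104 105 105 106 107 108 103  90  82  93 102 102 103 103]
 [104 104 106 107 105  94  78  64  56  78  98 104 104 106]
 [106 107 107 104  91  68  57  54  65  90 103 104 106 106]
 [106 106  96  78  62  55  54  65  90 102 105 107 106 105]
 [105 104  91  67  54  66  90 101 102 106 107 105 104 103]
 [103 101  98  85  73  90 103 105 105 106 105 104 102 101]
 [102 104 106 103 101 103 105 106 105 104 103 102 102 102]
 [106 106 105 104 104 105 106 105 105 103 101 103 103 104]
 [107 104 103 104 106 105 104 103 102 101 102 104 104  94]]
scene keyway [345.6208 265.6697]
[339, 260, 353, 272]
[[128 155 151 147 145 141 141 145 145 132  98  60  56  76]
 [137 153 149 146 144 134 124 132 142 145 144 116  60  63]
 [155 151 147 145 145 124  94 108 127 141 145 146 126  78]
 [152 149 145 144 137 110  74  84 101 121 137 149 152 136]
 [150 147 145 145 128  92  78  76  77  97 134 154
[... 1243 characters left out ...]
3  84  79  78  81  77  74  92  91  74  78  80  85]
 [ 87  81  76  71  62  77  91 113 132 112  74  58  66  78]
 [ 75  67  57  74 102 122 131 137 139 133 103  46  44  57]
 [ 58  71 113 130 132 135 138 140 133 136 127  87  47  41]
 [114 130 135 138 141 141 123 102  90 120 137 108  63  47]
 [121 138 142 134 117  97  81  74  72 100 125 124  96  48]
 [110 131 122  96  76  84  93 101 126 136 132 130 110  69]
 [ 88 121 126 101  85 100 116 124 129 135 134 135 117  72]
 [ 63 108 127 121 123 123 130 132 141 134 114  88  87  79]
 [ 64  76 106 126 128 135 139 135 110  90  89  89  88  82]
 [ 67  75  95 127 136 120  94  90  96  92  92  85  74  71]
 [ 74  83  82  87  86  89  89  91  95  96  91  77  68  59]]
```

View pics/t8.png

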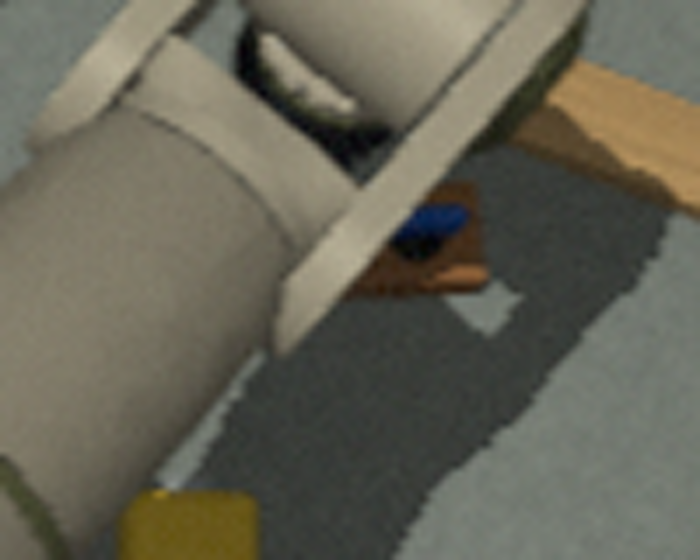

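Slot and keyway show the same sub-pixel offset from my estimates, so the estimates are consistent relative to the tool. Now tilting to the switch's axis.

>>> jog_arm --plan '[[[0,0,-0.3,0,0,0],[0,0,0,0.643,-0.12,-0.49],[0,0,0,0.643,-0.12,-0.49],[0,0,0,0.643,-0.12,-0.49],[0,0,0,0.643,-0.12,-0.49],[0,0,0,0.643,-0.12,-0.49],[0,0,0,0,0,0]]]'

```text
time_s: 14.85
position: [0.4994, -0.2561, 0.2223]
tool_rot: [[-0.433, 0.793, -0.428], [0.901, 0.385, -0.199], [0.007, -0.472, -0.881]]
ft_force: [-0.3, 0.0, -1.3]
grip_width: 0.0087
```

```bash
cat >> h.py <<'E'
nK=np.array([.4218,.2018,.884]); nK/=np.linalg.norm(nK)
K=np.array([.6885,-.0395,.111])
yK=np.array([np.cos(np.radians(25.5)),np.sin(np.radians(25.5)),0]); yK=yK-nK*(yK@nK); yK/=np.linalg.norm(yK)
RK=np.c_[np.cross(yK,-nK),yK,-nK]
E
python3 - <<'E'
from h import *
for h in(.1,.06,0): togo(K+nK*(.0099+h),RK)
E
```

```text
t 14.85 pos [ 0.4994 -0.2561  0.2223] F [-0.3179  0.0281 -1.2694] tau [ 0.1353 -0.2393 -0.0153] w 0.008693272182948892 q [-29.1014  32.8581  61.9465 -22.9767 101.6887 -56.2762]
units shift [ 2.8297  7.1323 -3.3984] turn [-0.0356 -0.035   0.0402] mm 335.6824718347519 deg 0.5508712828014304
t 14.85 pos [ 0.4994 -0.2561  0.2223] F [-0.3179  0.0281 -1.2694] tau [ 0.1353 -0.2393 -0.0153] w 0.008693272182948892 q [-29.1014  32.8581  61.9465 -22.9767 101.6887 -56.2762]
units shift [ 2.8244  7.1377 -2.3985] turn [-0.0356 -0.035   0.0402] mm 321.68566424186554 deg 0.5508712828014304
t 14.85 pos [ 0.4994 -0.2561  0.2223] F [-0.3179  0.0281 -1.2694] tau [ 0.1353 -0.2393 -0.0153] w 0.008693272182948892 q [-29.1014  32.8581  61.9465 -22.9767 101.6887 -56.2762]
units shift [ 2.8165  7.1456 -0.8985] turn [-0.0356 -0.035   0.0402] mm 309.32197400312856 deg 0.5508712828014304
```

>>> jog_arm --plan '[[[0.2,0.5,-0.3,0,0,0],[0.354,0.89,-0.425,0,0,0],[0.354,0.89,-0.425,0,0,0],[0.354,0.89,-0.425,0,0,0],[0.354,0.89,-0.425,0,0,0],[0.354,0.89,-0.425,0,0,0],[0.354,0.89,-0.425,0,0,0],[0.35,0.89,-0.4,0,0,0],[0.15,0.4,-0.15,0,0,0],[0,0,0,0,0,0]]]'

```text
time_s: 15.85
position: [0.7207, -0.0191, 0.2041]
tool_rot: [[-0.433, 0.799, -0.418], [0.901, 0.383, -0.201], [-0.0, -0.464, -0.886]]
ft_force: [-0.1, -1.4, -0.3]
grip_width: 0.0087
```

>>> jog_arm --plan '[[[0,0,0,0,0,0],[0,0,0,0,0,0]]]'

```text
time_s: 16.05
position: [0.7206, -0.022, 0.209]
tool_rot: [[-0.43, 0.803, -0.413], [0.903, 0.38, -0.201], [-0.005, -0.459, -0.888]]
ft_force: [-0.3, -0.1, 0.3]
grip_width: 0.0089
```

```bash
python3 - <<'E'
from h import *
for h in(.04,): togo(K+nK*(.0099+h),RK)
im,d=save('scene','s9.png',6,(290,190,420,290))
E
```

```text
t 16.05 pos [ 0.7206 -0.022   0.209 ] F [-0.325  -0.1061  0.327 ] tau [ 0.1117 -0.2094 -0.0137] w 0.008883495705890705 q [ -6.1006  57.7141  12.6784 -19.0554 131.6685 -41.4523]
units shift [-0.043   0.3266  1.3471] turn [ 0.0615  0.021  -0.0169] mm 55.470448158961254 deg 0.5769057714718643
```

View pics/s9.png

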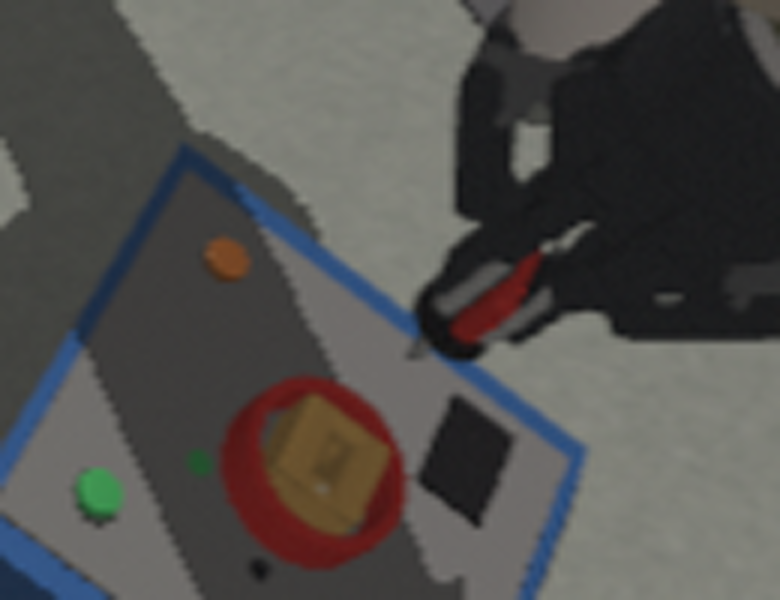

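The wrist hit the reach edge (q3 at its limit), so I move in at once. The key hangs upright over the box with its blade at about (415,350).

>>> jog_arm --plan '[[[-0.01,0.07,0.3,0.02,0,0],[-0.01,0.08,0.4,0.02,0.01,-0.01],[-0.01,0.1,0.4,0.02,0.01,-0.01],[-0.01,0.08,0.25,0,0,0],[0,0,0,0,0,0],[0,0,0,0,0,0]]]'

```text
time_s: 16.7
position: [0.7092, -0.0283, 0.1542]
tool_rot: [[-0.432, 0.796, -0.423], [0.902, 0.382, -0.202], [0.001, -0.469, -0.883]]
ft_force: [-0.5, 0.4, -0.3]
grip_width: 0.0086
```

```bash
python3 - <<'E'
from h import *
for h in(.04,.024): togo(K+nK*(.0099+h),RK)
im,d=save('scene','s10.png',6,(290,190,420,290))
im,d=save('top','t10.png',8,(240,90,335,165))
E
```

```text
t 16.7 pos [ 0.7092 -0.0283  0.1542] F [-0.5066  0.4311 -0.3441] tau [ 0.0788 -0.2264  0.0186] w 0.008610730638486132 q [ -6.5862  56.3998  24.4268 -17.1464 122.2187 -38.4204]
units shift [-0.0303 -0.015  -0.0184] turn [-0.0126 -0.0024  0.0144] mm 1.5411780113646252 deg 0.16525864532258547
t 16.7 pos [ 0.7092 -0.0283  0.1542] F [-0.5066  0.4311 -0.3441] tau [ 0.0788 -0.2264  0.0186] w 0.008610730638486132 q [ -6.5862  56.3998  24.4268 -17.1464 122.2187 -38.4204]
units shift [-0.0305 -0.0143  0.3816] turn [-0.0126 -0.0024  0.0144] mm 15.32429729105231 deg 0.16525864532258547
```

View pics/s10.png

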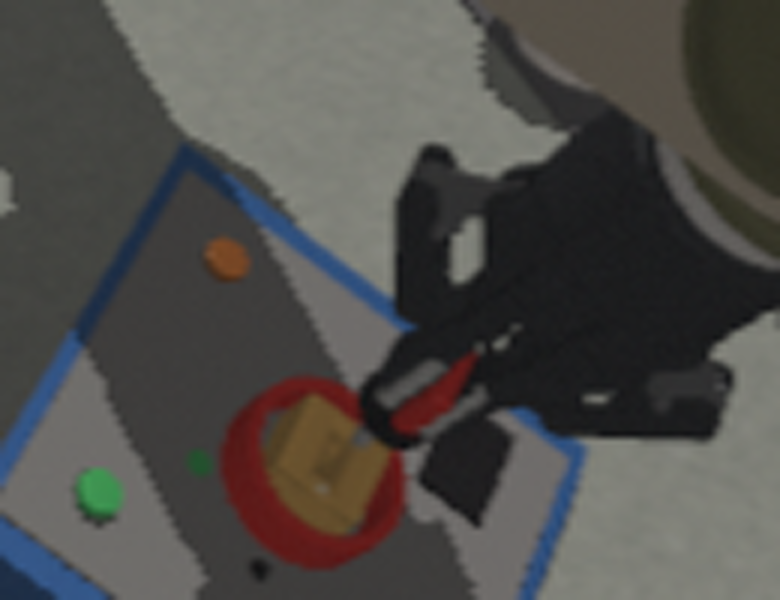

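View pics/t10.png

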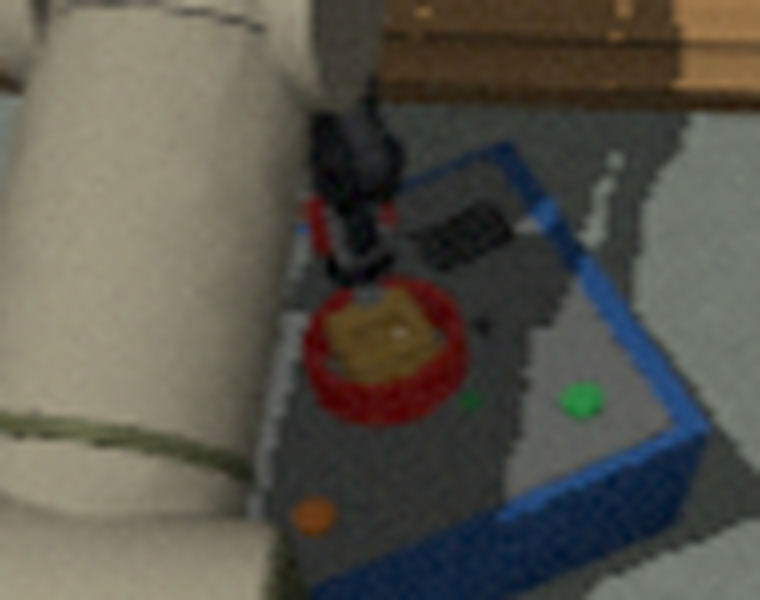

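```bash
python3 - <<'E'
from h import *
s=env.observe(); p=np.array(s['position']); T=np.array(s['tool_rot'])
for nm,f,b,sc in(('scene','s10.png',(310,220,380,285),10),('top','t10.png',(265,105,315,150),13)):
    im=cv2.resize(np.load(f+'.npz')['im'][b[1]:b[3],b[0]:b[2],::-1],None,fx=sc,fy=sc,interpolation=cv2.INTER_NEAREST)
    def draw(P,col,closed=True):
        q=(proj(nm,P)-np.array(b[:2])+.5)*sc; cv2.polylines(im,[np.round(q).astype(np.int32)],closed,col,1)
    t=np.linspace(0,6.28,60); c=p+T[:,2]*.0099
    draw(c+.015*(np.outer(np.cos(t),T[:,0])+np.outer(np.sin(t),T[:,1])),(0,255,255))
    e=c+T[:,2]*.024; draw(np.array([e+a*.004*T[:,0]+bb*.0008*T[:,1] for a,bb in((1,1),(1,-1),(-1,-1),(-1,1))]),(255,255,0))
    draw(np.array([c,e]),(255,255,0),False)
    for w,h in((.0235,.0135),(.0165,.0065),(.036,.036)): draw(np.array([K+a*w/2*RK[:,0]+bb*h/2*RK[:,1] for a,bb in((1,1),(1,-1),(-1,-1),(-1,1))]),(0,255,0))
    cv2.imwrite('pics/o_'+nm+'.png',im)
E
```

```text
(no output)
```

View pics/o_scene.png

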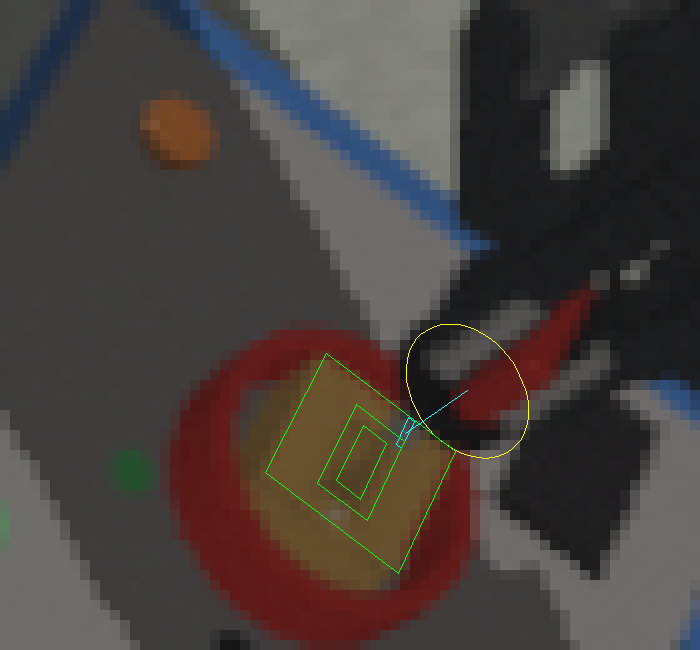

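View pics/o_top.png

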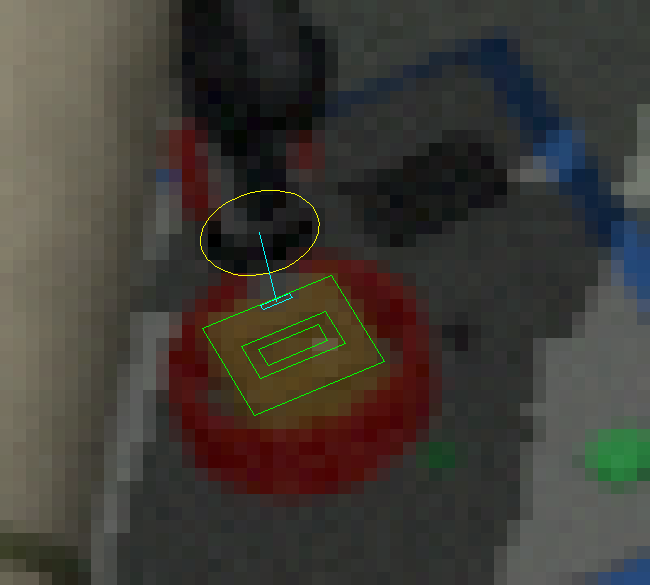

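Overlay and picture agree to about a pixel in both views, so I start the insertion.

>>> jog_arm --plan '[[[-0.03,-0.015,0.15,-0.01,0,0.01],[0,0,0.15,0,0,0],[0,0,0.05,0,0,0],[0,0,0,0,0,0]]]'

```text
time_s: 17.2
position: [0.7027, -0.0317, 0.1404]
tool_rot: [[-0.432, 0.796, -0.425], [0.902, 0.382, -0.202], [0.002, -0.47, -0.882]]
ft_force: [-0.2, 0.4, -0.7]
grip_width: 0.0082
```

>>> jog_arm --plan '[[[0,0,0.07,0,0,0],[0,0,0.05,0,0,0],[0,0,0.03,0,0,0],[0,0,0,0,0,0]]]'

```text
time_s: 17.6
position: [0.7004, -0.0329, 0.1353]
tool_rot: [[-0.432, 0.796, -0.424], [0.902, 0.382, -0.202], [0.001, -0.47, -0.883]]
ft_force: [0.2, -0.2, 0.6]
grip_width: 0.0084
```

```bash
python3 - <<'E'
from h import *
togo(K+nK*(.0099),RK)
s=env.observe(); print(np.array(s['tool_rot']).T@s['ft_force'])
E
```

```text
t 17.6 pos [ 0.7004 -0.0329  0.1353] F [ 0.1851 -0.2241  0.6188] tau [ 0.1555 -0.2081  0.0603] w 0.00842574794278898 q [ -6.9939  55.5272  29.3935 -16.6186 118.2425 -37.4851]
units shift [-0.0208 -0.0154  0.4475] turn [-0.0174 -0.0074  0.0141] mm 17.931090725923458 deg 0.20230915748414285
[-0.2812 -0.2289 -0.5795]
```

>>> jog_arm --plan '[[[-0.01,-0.01,0.05,0,0,0],[0,0,0.05,0,0,0],[0,0,0.05,0,0,0],[0,0,0,0,0,0]]]'

```text
time_s: 18.0
position: [0.6979, -0.0345, 0.1299]
tool_rot: [[-0.432, 0.796, -0.424], [0.902, 0.382, -0.202], [0.001, -0.469, -0.883]]
ft_force: [3.5, 1.5, -3.5]
grip_width: 0.009
```

>>> jog_arm --plan '[[[0,0,0.05,0,0,0],[0,0,0.05,0,0,0],[0,0,0,0,0,0]]]'

```text
time_s: 18.3
position: [0.6962, -0.0353, 0.1264]
tool_rot: [[-0.432, 0.796, -0.424], [0.902, 0.382, -0.202], [0.001, -0.469, -0.883]]
ft_force: [3.4, 2.3, -3.8]
grip_width: 0.0086
```

```bash
python3 - <<'E'
from h import *
togo(K+nK*(.0099),RK)
s=env.observe(); print(np.array(s['tool_rot']).T@s['ft_force'])
E
```

```text
t 18.3 pos [ 0.6962 -0.0353  0.1264] F [ 3.3982  2.2994 -3.7771] tau [ 0.5022 -1.0866  0.0472] w 0.008557480107457417 q [ -7.205   55.1618  31.6273 -16.4146 116.3622 -37.126 ]
units shift [-0.0125 -0.0129  0.1939] turn [-0.0135 -0.0069  0.0164] mm 7.791236446207456 deg 0.19195290286322894
[0.6001 5.3566 1.4313]
```

>>> jog_arm --plan '[[[0,0.015,0.05,0,0,0],[0,0,0.05,0,0,0],[0,0,0.04,0,0,0],[0,0,0,0,0,0]]]'

```text
time_s: 18.7
position: [0.6939, -0.0365, 0.1212]
tool_rot: [[-0.432, 0.796, -0.425], [0.902, 0.381, -0.202], [0.002, -0.47, -0.882]]
ft_force: [1.5, 0.1, -1.6]
grip_width: 0.0084
```

```bash
python3 - <<'E'
from h import *
togo(K+nK*(.0099),RK)
s=env.observe(); print(np.array(s['tool_rot']).T@s['ft_force'])
E
```

```text
t 18.7 pos [ 0.6939 -0.0365  0.1212] F [ 1.5425  0.1056 -1.6033] tau [ 0.2365 -0.5796  0.0804] w 0.008391647363757228 q [ -7.3047  55.063   32.6991 -16.3462 115.4694 -36.9131]
units shift [-0.0103 -0.0174  0.0511] turn [-0.0214 -0.0097  0.0136] mm 2.198433117414129 deg 0.23316290386373284
[-0.573   2.0219  0.738 ]
```

Lateral force has relaxed. About 2 mm is left, so I go on until contact force shows.

>>> jog_arm --plan '[[[0,0,0.04,0,0,0],[0,0,0.01,0,0,0],[0,0,0,0,0,0]]]'

```text
time_s: 19.0
position: [0.6935, -0.0367, 0.1203]
tool_rot: [[-0.432, 0.796, -0.423], [0.902, 0.382, -0.202], [0.001, -0.469, -0.883]]
ft_force: [3.1, 0.6, 1.5]
grip_width: 0.0085
```

>>> jog_arm --plan '[[[0,0,0.015,0,0,0],[0,0,0,0,0,0]]]'

```text
time_s: 19.2
position: [0.6934, -0.0367, 0.1202]
tool_rot: [[-0.432, 0.797, -0.422], [0.902, 0.382, -0.202], [0.0, -0.468, -0.884]]
ft_force: [3.9, 2.8, 4.7]
grip_width: 0.009
```

>>> jog_arm --plan '[[[0,0,0.015,0,0,0],[0,0,0,0,0,0]]]'

```text
time_s: 19.4
position: [0.6934, -0.0367, 0.1202]
tool_rot: [[-0.432, 0.797, -0.421], [0.902, 0.382, -0.202], [-0.0, -0.467, -0.884]]
ft_force: [5.3, 3.0, 6.9]
grip_width: 0.0086
```

```bash
python3 - <<'E'
from h import *
togo(K+nK*(.0099),RK)
s=env.observe(); print(np.array(s['tool_rot']).T@s['ft_force'])
E
```

```text
t 19.4 pos [ 0.6934 -0.0367  0.1202] F [5.2754 2.9771 6.9415] tau [ 0.2049 -0.4175  0.0173] w 0.008640325865411825 q [ -7.3244  54.8822  33.1986 -16.2892 114.9217 -36.8019]
units shift [-0.0099 -0.0171  0.0223] turn [0.0021 0.0048 0.0109] mm 1.1932088848018474 deg 0.1035258190433411
[ 0.4018  2.0996 -8.9614]
```

Rigid contact: 9 N along the axis with no further travel, about 1 mm from my estimated face, so the collar is on the barrel. Now turning clockwise (+tool z).

>>> jog_arm --plan '[[[0,0,-0.005,0,0,0.5],[0,0,0,0,0,0.8],[0,0,0,0,0,0.8],[0,0,0,0,0,0.8],[0,0,0,0,0,0.8],[0,0,0,0,0,0.5],[0,0,0,0,0,0]]]'

```text
time_s: 20.1
position: [0.6941, -0.0365, 0.1199]
tool_rot: [[0.122, 0.899, -0.42], [0.953, -0.224, -0.202], [-0.276, -0.375, -0.885]]
ft_force: [7.9, 3.3, 4.8]
grip_width: 0.0089
```

```bash
cat >> h.py <<'E'
def st():
    s=env.observe(); T=np.array(s['tool_rot']); D=RK.T@T
    print('t',s['time_s'],'Ftool',T.T@s['ft_force'],'tauTool',T.T@s['wrist_torque'],'q',np.array(s['q']),'turned rad',Ro.from_matrix(D).as_rotvec(),'posK',RK.T@(s['position']-K)*1000)
E
python3 - <<'E'
from h import *
st()
im,d=save('scene','s11.png',6,(290,190,420,290))
im,d=save('top','t11.png',8,(240,90,335,165))
E
```

```text
t 20.1 Ftool [ 2.7395  4.529  -8.2256] tauTool [-1.1094  0.7045  0.0203] q [ -7.3103  54.9209  33.1321 -16.2517 114.8568  -0.5877] turned rad [-0.0023 -0.0006  0.6301] posK [  0.3008   1.4326 -10.8211]
```

View pics/s11.png

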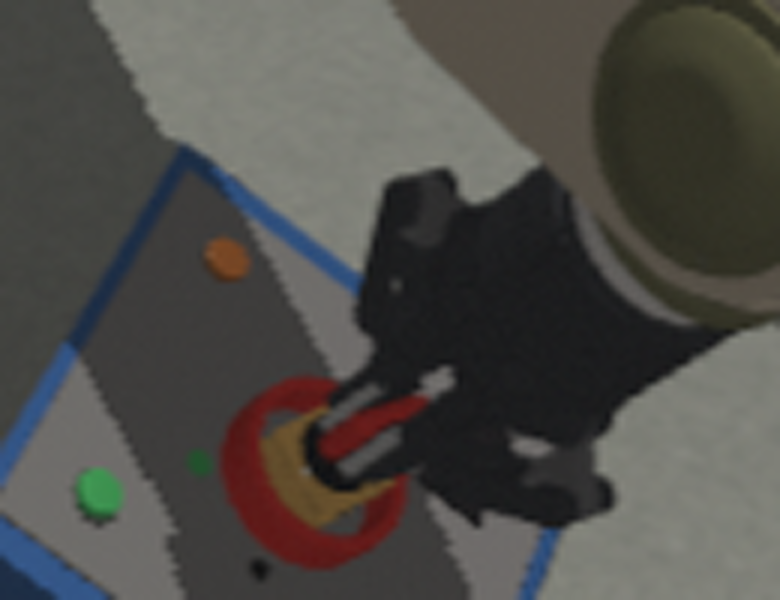

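The barrel turns with the key (now visibly rotated at (320,455)). Continuing.

>>> jog_arm --plan '[[[0.005,0.008,0,0,0,0.7],[0,0,0,0,0,0.8],[0,0,0,0,0,0.8],[0,0,0,0,0,0.8],[0,0,0,0,0,0.5],[0,0,0,0,0,0]]]'

```text
time_s: 20.8
position: [0.6945, -0.0367, 0.1197]
tool_rot: [[0.568, 0.708, -0.419], [0.702, -0.683, -0.203], [-0.43, -0.18, -0.885]]
ft_force: [8.8, 2.0, 5.3]
grip_width: 0.0088
```

```bash
python3 - <<'E'
from h import *
st()
E
```

```text
t 20.8 Ftool [ 4.1244  3.8857 -8.7789] tauTool [-0.8609  0.9489  0.0028] q [ -7.3152  54.9718  33.0422 -16.2783 114.8737  30.3543] turned rad [-0.0028 -0.0003  1.1705] posK [ -0.0599   1.7485 -10.8075]
```

>>> jog_arm --plan '[[[0.005,0.005,0,0,0,0.4],[0,0,0,0,0,0.1],[0,0,0,0,0,0]]]'

```text
time_s: 21.1
position: [0.6945, -0.0367, 0.1197]
tool_rot: [[0.618, 0.665, -0.42], [0.65, -0.732, -0.203], [-0.442, -0.148, -0.885]]
ft_force: [7.8, 2.0, 5.9]
grip_width: 0.0087
```

```bash
python3 - <<'E'
from h import *
st()
E
```

```text
t 21.1 Ftool [ 3.5341  2.821  -8.8657] tauTool [-0.6549  0.8797 -0.0126] q [ -7.3135  55.006   32.9849 -16.2942 114.9329  34.5479] turned rad [-0.0022 -0.0004  1.2439] posK [ -0.1038   1.812  -10.7922]
```

>>> jog_arm --plan '[[[0,0,0,0,0,0.2],[0,0,0,0,0,0.1],[0,0,0,0,0,0]]]'

```text
time_s: 21.4
position: [0.6946, -0.0368, 0.1197]
tool_rot: [[0.647, 0.636, -0.42], [0.617, -0.761, -0.203], [-0.448, -0.128, -0.885]]
ft_force: [8.0, 2.5, 5.9]
grip_width: 0.0088
```

```bash
python3 - <<'E'
from h import *
st()
E
```

```text
t 21.4 Ftool [ 4.0385  2.4091 -9.0951] tauTool [-0.6577  0.8643 -0.0793] q [ -7.3192  55.0045  32.9814 -16.296  114.9254  37.1147] turned rad [-0.0024 -0.0003  1.2888] posK [ -0.2012   1.8039 -10.815 ]
```

>>> jog_arm --plan '[[[0,0,0,0,0,0.2],[0,0,0,0,0,0.1],[0,0,0,0,0,0]]]'

```text
time_s: 21.7
position: [0.6946, -0.0369, 0.1197]
tool_rot: [[0.675, 0.607, -0.42], [0.582, -0.788, -0.203], [-0.454, -0.108, -0.885]]
ft_force: [7.8, 1.2, 5.6]
grip_width: 0.0088
```

```bash
python3 - <<'E'
from h import *
st()
E
```

```text
t 21.7 Ftool [ 3.3589  3.1864 -8.4933] tauTool [-0.6521  0.9067 -0.1867] q [ -7.3226  55.003   32.9836 -16.2978 114.9254  39.6822] turned rad [-0.0024 -0.0003  1.3337] posK [ -0.2361   1.77   -10.8081]
```

>>> jog_arm --plan '[[[0,0,0,0,0,0.2],[0,0,0,0,0,0.1],[0,0,0,0,0,0]]]'

```text
time_s: 22.0
position: [0.6946, -0.0368, 0.1197]
tool_rot: [[0.701, 0.576, -0.42], [0.546, -0.813, -0.203], [-0.458, -0.087, -0.885]]
ft_force: [8.3, 1.6, 5.2]
grip_width: 0.0088
```

```bash
python3 - <<'E'
from h import *
st()
im,d=save('scene','s12.png',8,(315,240,385,290))
E
```

```text
t 22.0 Ftool [ 4.2865  3.0705 -8.4235] tauTool [-0.652   0.8581 -0.4594] q [ -7.3209  55.0044  32.9836 -16.2987 114.9248  42.244 ] turned rad [-0.0024 -0.0003  1.3784] posK [ -0.2228   1.7861 -10.7982]
```

View pics/s12.png

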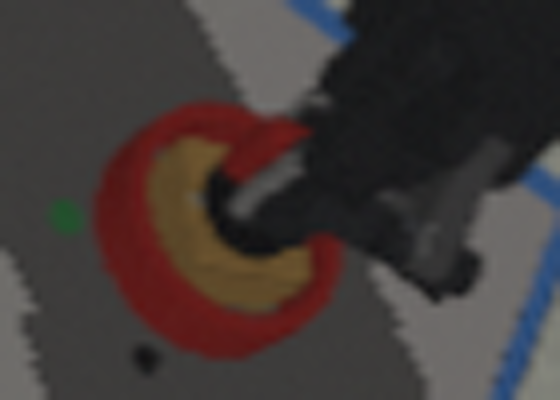

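The torque climbs steeply (0.02 → 0.46 N m), so the barrel is at its stop. I relax the twist and preload, then release.

>>> jog_arm --plan '[[[0,0,-0.015,0,0,-0.3],[0,0,-0.005,0,0,-0.2],[0,0,0,0,0,0]]]'

```text
time_s: 22.35
position: [0.6946, -0.0368, 0.1197]
tool_rot: [[0.655, 0.627, -0.421], [0.606, -0.769, -0.202], [-0.451, -0.123, -0.884]]
ft_force: [6.7, 0.9, 2.5]
grip_width: 0.0091
```

```bash
python3 - <<'E'
from h import *
st()
E
```

```text
t 22.35 Ftool [ 3.8432  3.1935 -5.2224] tauTool [-0.7615  0.8111 -0.1563] q [ -7.3196  55.0664  32.8713 -16.3182 115.068   37.873 ] turned rad [-0.0006 -0.0006  1.3025] posK [ -0.2197   1.8035 -10.8162]
```

>>> jog_arm --plan '[[[0.008,0.008,-0.008,0,0,-0.2],[0,0,0,0,0,0],[0,0,0,0,0,0]]]'

```text
time_s: 22.65
position: [0.6947, -0.0368, 0.1197]
tool_rot: [[0.637, 0.645, -0.423], [0.627, -0.752, -0.202], [-0.448, -0.137, -0.883]]
ft_force: [4.9, 0.3, 3.3]
grip_width: 0.0089
```

>>> jog_arm --plan '[[[0,0,0,0,0,0],[0,0,0,0,0,0],[0,0,0,0,0,0],[0,0,0,0,0,0],[0,0,0,0,0,0]]]' --grip 0

```text
time_s: 23.15
position: [0.6943, -0.0366, 0.1193]
tool_rot: [[0.636, 0.645, -0.425], [0.628, -0.752, -0.202], [-0.449, -0.138, -0.883]]
ft_force: [0.0, -0.1, -0.5]
grip_width: 0.0424
```

```bash
python3 - <<'E'
from h import *
st()
im,d=save('scene','s13.png',6,(290,190,420,290))
E
```

```text
t 23.15 Ftool [0.1704 0.1213 0.4166] tauTool [-0.0511  0.2429  0.0152] q [ -7.3134  55.1609  32.7864 -16.321  115.2622  36.1889] turned rad [ 0.0032 -0.0007  1.273 ] posK [  0.1147   1.8253 -10.3326]
```

View pics/s13.png

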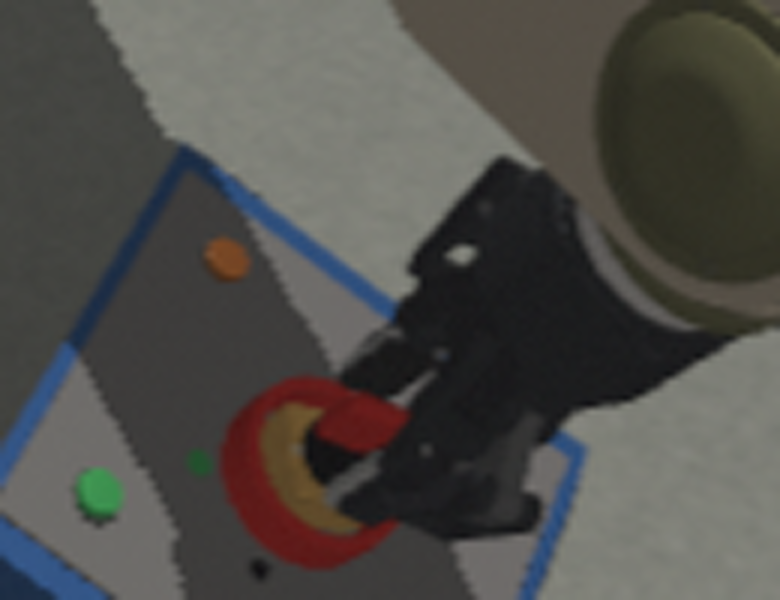

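The fingers are clear of the red head (365,420). Backing out along the axis.

>>> jog_arm --plan '[[[0,0,-0.1,0,0,0],[0,0,-0.3,0,0,0],[0,0,-0.4,0,0,0],[0,0,-0.4,0,0,0],[0,0,-0.2,0,0,0],[0,0,0,0,0,0]]]'

```text
time_s: 23.8
position: [0.7187, -0.025, 0.1699]
tool_rot: [[0.637, 0.646, -0.422], [0.628, -0.751, -0.202], [-0.447, -0.136, -0.884]]
ft_force: [0.2, 0.9, -1.2]
grip_width: 0.0428
```

```bash
python3 - <<'E'
from h import *
st(); s=env.observe(); togo(np.array(s['position'])+[-.2,.05,.1])
im,d=save('scene','s14.png',6,(290,190,420,290))
E
```

```text
t 23.8 Ftool [ 1.2417 -0.3479  0.7554] tauTool [-0.0357  0.1592  0.0309] q [ -6.2905  57.7596  18.8807 -17.8353 126.1987  33.4928] turned rad [-0.     -0.0004  1.2733] posK [ -0.001    2.086  -67.7098]
t 23.8 pos [ 0.7187 -0.025   0.1699] F [ 0.2473  0.8887 -1.1759] tau [ 0.067  -0.1483 -0.0331] w 0.04276472844938739 q [ -6.2905  57.7596  18.8807 -17.8353 126.1987  33.4928]
units shift [-3.5167 -4.5079 -0.3534] turn [0. 0. 0.] mm 229.12878474779208 deg 0.0
```

View pics/s14.png

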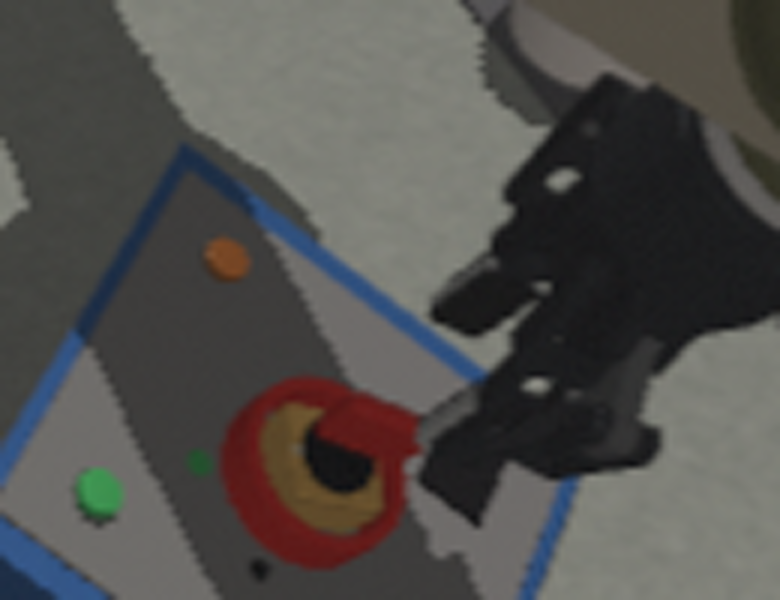

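>>> jog_arm --plan '[[[-0.2,-0.3,-0.2,0,0,0],[-0.44,-0.56,-0.15,0,0,0],[-0.44,-0.56,-0.1,0,0,0],[-0.5,-0.7,-0.1,0,0,0],[-0.5,-0.7,-0.1,0,0,0],[-0.5,-0.7,-0.1,0,0,0],[-0.5,-0.7,-0.1,0,0,0],[-0.4,-0.5,0,0,0,0],[-0.2,-0.2,0,0,0,0],[0,0,0,0,0,0]]]'

```text
time_s: 24.85
position: [0.5114, 0.037, 0.2928]
tool_rot: [[0.636, 0.645, -0.423], [0.628, -0.751, -0.202], [-0.448, -0.137, -0.883]]
ft_force: [0.1, -0.4, 0.2]
grip_width: 0.0429
```

```bash
python3 - <<'E'
from h import *
st()
save('scene','s15.png',1.4)
save('scene','s16.png',8,(315,235,390,295))
save('top','t16.png',1.4)
E
```

```text
t 24.85 Ftool [-0.3232  0.3436 -0.089 ] tauTool [-0.0383  0.259  -0.0033] q [ -2.6378  28.8234  57.5233 -14.5028 117.9564  40.7545] turned rad [ 0.0015 -0.0005  1.273 ] posK [ 145.2177 -197.2033 -101.4281]
```

View pics/s15.png

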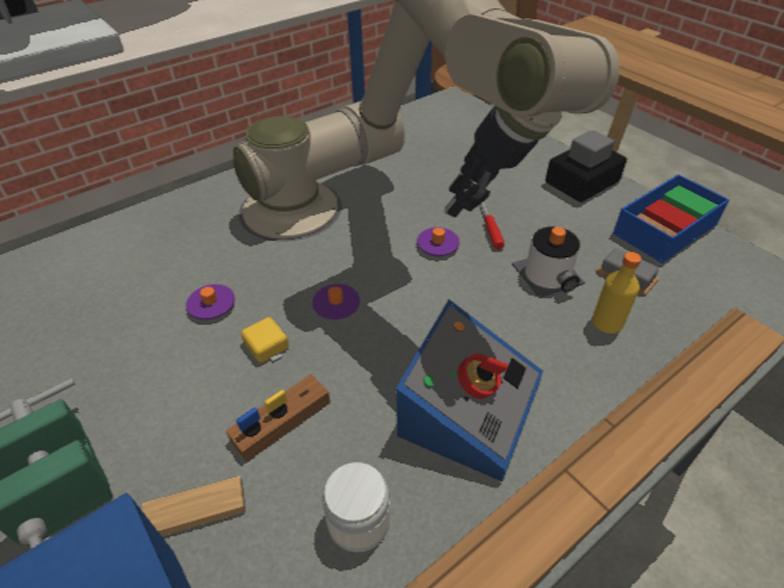

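View pics/s16.png

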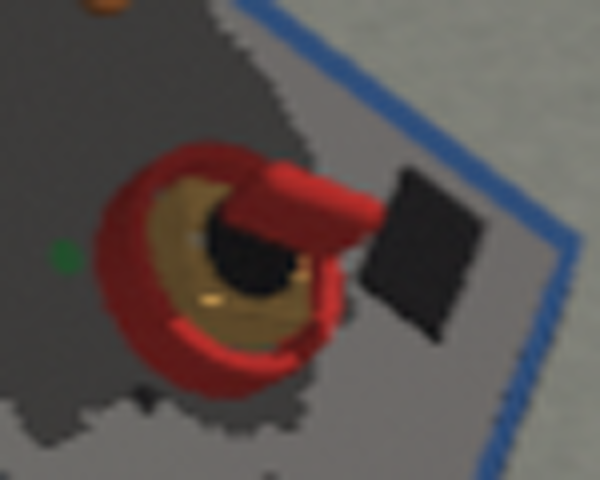

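View pics/t16.png

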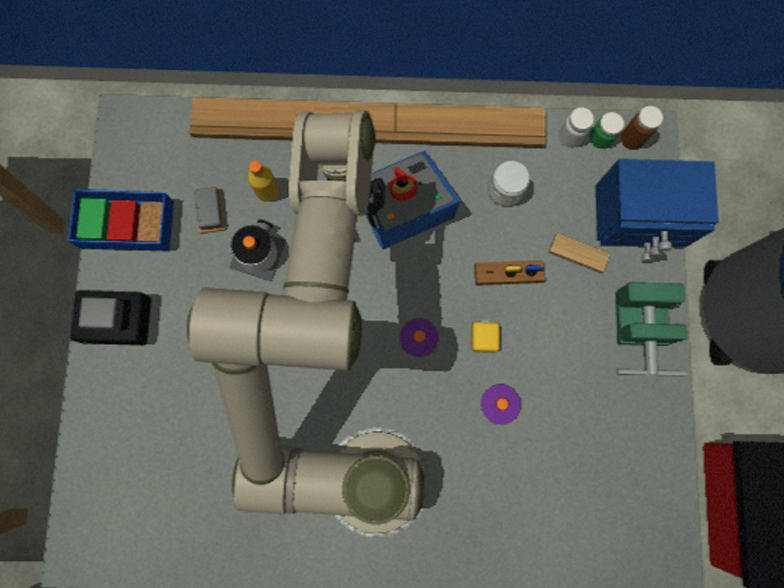

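```bash
python3 - <<'E'
from h import *
for nm,f in(('scene','s16.png'),('top','t16.png')):
    z=np.load(f+'.npz'); W=cloud(nm,z['d']); L=(W-K)@RK; L[...,2]*=-1
    hsv=cv2.cvtColor(z['im'],cv2.COLOR_RGB2HSV).astype(int)
    m=(np.hypot(L[...,0],L[...,1])<.03)&(L[...,2]>.012)&((hsv[...,0]<12)|(hsv[...,0]>170))&(hsv[...,1]>120)
    P=L[m]*1000; hd=P[P[:,2]>25]; c=hd.mean(0); 
    u,s,v=np.linalg.svd(hd[:,:2]-c[:2]); print(nm,m.sum(),'top h',np.percentile(P[:,2],[50,90,98,100]),'centre',(P.max(0)+P.min(0))/2,'dir',v[0],np.degrees(np.arctan2(v[0][1],v[0][0])),s)
    cm=(np.hypot(L[...,0],L[...,1])<.015)&(L[...,2]>-.003)&(L[...,2]<.010)&(z['im'].max(2)<70); print('collar h',np.median(L[cm][:,2])*1000,cm.sum())
    b=(abs(np.hypot(L[...,0],L[...,1])-.018)<.004)&(hsv[...,0]>12)&(hsv[...,0]<30)&(hsv[...,1]>90); print('barrel face h',np.median(L[b][:,2])*1000,b.sum())
E
```

```text
scene 157 top h [34.1115 41.7518 43.0517 43.432 ] centre [-2.1968 -0.5725 28.7143] dir [0.2867 0.958 ] 73.34201813457106 [111.3745  27.3022]
collar h 4.75845382456398 71
barrel face h -2.4068456406284238 152
top 56 top h [35.268  42.6112 43.8471 44.236 ] centre [-0.2084 -0.7386 30.5197] dir [-0.3296 -0.9441] -109.24194848578591 [65.7925 22.3927]
collar h 4.2420204464588975 33
barrel face h -2.5682413060610054 59
```

```bash
python3 - <<'E'
from h import *
im,d=vision.get_image('scene'); W=cloud('scene',d);z=W[...,2]
m=(np.hypot(W[...,0]-.534,W[...,1]-.3104)<.044)&(z>.08)&(z<.098);P=W[m]
for _ in range(10):
    c=P.mean(0); nn=np.linalg.svd(P-c)[2][2]; nn*=np.sign(nn[2]); P=W[m&(abs((W-c)@nn)<.003)]
print(c,np.degrees(np.arccos(nn[2])))
print(close_job())
E
```

```text
[0.5376 0.3051 0.0922] 0.12013936123201452
the job is handed in; nothing more can be done
None
```

The job is done and handed in at about 25 s of the 61 s allowed: the lid is seated on the pot, and the red key is home in the switch and turned on.

- **Lid:** I pressed it onto the pot, and the last force reading was 9 N, with one small extra push after it that I did not read. At the end it was level to about 0.1°, with its disc top at 92 mm against the expected 91 mm.
- **Key:** I took the red key from the block and pushed it in until it met rigid contact at 9 N. I then turned it clockwise until the torque climbed from about 0.02 to 0.46 N m, and let go.
- **Final key check:** Afterwards the head top stood 42–43 mm above my estimated barrel face (41 mm expected) and the collar top about 4–5 mm (4 mm expected). The head was turned about 71–73°, which fits the barrel at its 1.05 rad stop plus the 0.2 rad of play. I inferred the barrel angle from the key and the torque rather than measuring it directly.
- **Disagreements:**
  - Both cameras showed the sloping face looking mostly away from the robot and to its left, not "partly towards the robot". I followed the pictures, and the insertion confirmed them.
  - The two cameras differed by about 2 mm sideways, so I averaged them.
  - On the way to the switch, joint 3 came to its lower limit (12.68°) and the arm was held there briefly. I moved it back in at once.
- **Other things:** The other keys and the loose items look undisturbed in the last pictures.

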